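# Clear and close a split block mould, and hold it shut

### The job

The mould's cavity has been set, so close the mould: first lift the setting block out of the lower half and lower it, without dropping it, all the way into its own two-dot slot in the rack. Then fit the cover half over the lower half's two dowels and push it down against the spring lifters until the two halves meet, and finish while still holding it pressed shut, so that a colleague can swing up and tighten the clamp bolts. Leave everything else on the bench where it is.

Things in the scene. Friction and masses are not known exactly. Their poses are not given: they have to be found in the camera images.
- block2_center (a point): The two-dot setting block: steel bar 24 mm (x) by 16 mm (y) by 80 mm high, 0.24 kg, two black dots on top. It starts standing upright in the mould's cavity (14 mm deep), so 66 mm stand proud of the mould's face; grip it across the 16 mm. This point is its centre, 40 mm above its underside. Either way round fits its slot.
- block2: The two-dot setting block; origin at the centre of its underside, same axes. In the cavity it has about 2 mm of play on each 16 mm side and 2 to 6 mm at its ends.
- rack: Rack: dark steel tray 230 (x) x 60 mm fixed on the table, with four grey inserts (54 x 52 x 26 mm high) in a row along x at 55 mm pitch. Each has one slot and a white label with one to four black dots; their order varies. One-dot and three-dot slots hold their blocks. The four-dot slot (43 x 19 mm) is empty too but not for this block.
- slot2_floor (a point): The block's own slot, two dots on its label: 27 mm (x) by 19 mm (y), 18 mm deep, so 1.5 mm of play all round. This point is the centre of the slot's floor, 14 mm above the table; x runs along the slot's length and the row; the insert's top is 18 mm above the point. A block that is home has its centre 40 mm above this point.
- mould_face (a point): Centre of the upper (parting) face of the mould's lower half, an aluminium block 110 (x) x 70 (y) x 28 mm; the face is 40 mm above the table. Two steel dowels, 10 mm in diameter, 21 mm high, the upper 8 mm tapering to 4 mm, stand on it at (+42, +22) and (-42, -22) mm. The cavity with the block is in the middle; clamp bolts lie folded beside it.
- mould: The same lower half, with its dark steel base plate 150 x 100 x 12 mm fixed to the table; origin on the table, same axes. Two brass spring lifters, 8 mm in diameter, stand 6 mm proud of the face at (+42, -22) and (-42, +22) mm. They carry the cover 6 mm off the face; together they push back with 7 N at first and 13 N when the halves meet.
- cover_grip (a point): Cover half, loose, lying flat on the table right way up: aluminium plate 110 (x) x 70 (y) x 20 mm with a grip rib on its middle, 64 mm long (x), 16 mm thick (y), 44 mm high above the plate. This point is the centre of the rib, 42 mm above the cover's underside, 22 mm above the plate. Closed, it is 42 mm above the mould's face.
- cover: The same cover half, about 0.45 kg; origin at the centre of its flat underside, same axes. Two plain through holes, 11.5 mm in diameter, at (+42, +22) and (-42, -22) mm take the dowels; it fits the lower half either way round (half a turn makes no difference).
- block1: the one-dot setting block: steel, 16 x 16 x 80 mm high, one dot on top, standing in its own slot; leave it. Origin: centre of its underside
- block3: the three-dot setting block: steel, 32 x 16 x 80 mm high, standing in its own slot; leave it. Origin: centre of its underside
- chuck: bystander: steel specimen disc lying face down, 34 mm across, stem up, 26 mm high
- blades: bystander: flat blade dispenser, 72 x 26 x 15 mm high
- slidebox: bystander: white carton of slides, 60 x 86 x 40 mm high
- jar: bystander: small amber jar, 42 mm across, 52 mm high
- forceps: bystander: steel forceps lying flat, 120 mm long, 7 mm high
- driver: bystander: screwdriver lying flat, 160 mm long
- cassettes: bystander: pile of three white tissue cassettes, 42 x 29 x 18 mm high
- brush: bystander: thin section brush lying flat, 165 mm long, 8 mm thick
Things that resemble listed ones, but are neither listed nor needed, are in the scene too. What is shaped like the mould but green is not meant. Leave any red look-alike of the block2 alone.

How it is judged:
By the outcome, as a careful person would: the job done as asked, in the order asked, and still so for the second after the job is handed in, while the arm keeps its last pose, push and grip.
It also fails if it takes over 67 s, if anything falls off the work surface, if the arm or the gripper's body presses on something with over 40 N, if the wrist force passes 120 N, or if a joint passes its speed limit or range.

### The arm

A 7-joint arm with a two-finger parallel gripper is mounted at the origin on the work surface. World frame = base frame: x ahead of the robot, y to its left, z up, the work surface at z = 0. Lengths are in mm, angles in rad, forces in N, time in s.
With the tool pointing down it reaches from about 425 to 875 mm from the base axis. Payload 8.4 kg.
Tool frame: the origin (TCP) lies between the finger pads; the fingertips stand bot.tip_extent ahead of it and the grasp point (between the pads) lies 2 mm behind it (bot.tip_extent is the distance from the TCP to the fingertips, in mm); z points along the fingers, x is the direction in which the jaws open and shut, and the axes are right-handed (so a half turn about z gives the same grasp; the last joint's range is limited). The gripper opens to 87 mm and grips with 3 to 60 N. Pads are 19 mm wide; open, the fingers measure 117 mm over their backs; the gripper's body (75 mm by 190 mm) begins 51 mm behind the grasp point.
Start: joints at [1.206, 0.333, 0.04, 1.465, -0.013, 1.343, -0.059], TCP at [170.721, -627.151, 239.546] pointing down, gripper open.
Joint ranges: [-2.58, 2.58], [-0.38, 2.09], [-1.3, 1.39], [0.25, 2.4], [-1.5, 4.64], [0.08, 2.09], [-2.65, 2.65]. Speed limits (rad/s): [2.22, 2.22, 2.79, 2.79, 3.14, 3.14, 3.14].

### API

Orientations are given as a rotation vector (axis times angle).
In Python, from rig import bot, imaging, order gives the robot as it stands. The module is installed in compiled form; this text tells all that it offers.
- The arm moves only by the shell command python3 -m pendant 'ROWS' [FORCE]. ROWS is JSON, a list that holds one entry, the list of rows, each a list of 5 numbers: the shift along the tool's x, y, z in mm, then the turn about the tool's z in degrees, then the gripper's target within -1 to 1 (shut at 1, half-way at 0, fully open at -1). A call has exactly 5 rows; each row shifts and turns the commanded pose from where the row before left it, along the tool's axes as they then stand; what a row does not reach is not made up. A row lasts 1/12 s, in which the tool goes at most 41.7 mm and 7.16 degrees, less where a joint would pass 70% of its speed; a pose out of reach is approached as far as the arm can. A call with a gripper value outside its range is refused whole. The fingers move at their own pace and stop on an object; FORCE is the grip in N (left out, the last holds). Time passes only in rows, so rows that do not move let the fingers close, or fill a call up. It gives the time, the measured TCP pose, the force and the opening at its end, in the units of the state.
- bot.observe(): the state, without advancing time (a new reading comes with each control period).
- imaging.capture(name): name is "scene" or "side" or "wrist"; returns (picture, depth): 400x640x3 uint8, blue, green, red; 400x640 float32, mm along the optical axis (not along the pixel's ray), 0 where there is no reading.
- imaging.calibration(name): a dict with "fx", "fy", "cx", "cy" (pixels), "world_from_camera" (4x4, takes a point from camera to world coordinates). Camera axes: x right, y down, z forward; pixel columns grow to the right and rows downward; lengths in mm; the calibration is good to about 2 mm. A picture is of the moment at which its call begins: read the wrist's pose just before it. calibration takes no time and is no camera call; for the wrist camera it gives the pose at the moment of the call.
- order.finish_job(): hands the job in, once; it reports no verdict.
The state is a dict: "clock": time; "joints": joint angles; "joint_vel": joint speeds; "joint_torque": joint torques, N m; "tool_pos": TCP position; "orientation": TCP orientation; "force": force on the tool from outside, world axes, zero at the start; "ft_torque": the same for the moment, N m; "width": finger opening in mm.
Only numpy, scipy, OpenCV 4.12 (cv2) and the standard library are available. Lean on these libraries where they do the work, as an engineer would, in place of code of your own. Each camera call takes 0.05 s, during which the arm holds its last target.

## Working session

There is one attempt and no reset: what is moved stays moved. The work goes in short steps, Python scripts to look and compute and a shell command to move; the robot and the scene stay as the last step left them, time stands still between calls to the robot, and variables do not carry over. Pictures are saved under pics/ and viewed, and the job is handed in when it is done.

```bash
mkdir -p pics; ls; python3 - <<'E'
from rig import bot, imaging, order
import cv2, numpy as np
s=bot.observe()
print({k:np.round(v,3) for k,v in s.items()}, bot.tip_extent)
for n in ["scene","side","wrist"]:
    c=imaging.calibration(n); print(n,c["fx"],c["fy"],c["cx"],c["cy"]); print(np.round(c["world_from_camera"],3))
    p,d=imaging.capture(n); cv2.imwrite(f"pics/{n}0.png",p); np.savez(f"pics/{n}0.npz",p=p,d=d,T=c["world_from_camera"],K=[c["fx"],c["fy"],c["cx"],c["cy"]])
E
```

```text
pics
{'clock': np.float64(0.0), 'joints': array([ 1.206,  0.334,  0.04 ,  1.466, -0.013,  1.343, -0.059]), 'joint_vel': array([-0.001,  0.001,  0.   , -0.001,  0.001, -0.   , -0.001]), 'joint_torque': array([-1.0000e-03, -6.5635e+01,  1.3350e+00, -4.0379e+01, -6.0000e-02,
        4.5000e-02,  0.0000e+00]), 'tool_pos': array([ 170.588, -626.774,  238.65 ]), 'orientation': array([-2.495e+00,  1.907e+00,  2.000e-03]), 'force': array([ 0.055, -0.745,  0.111]), 'ft_torque': array([-0.019, -0.065, -0.012]), 'width': np.float64(86.979)} 17.0
scene 375.8075526108987 375.8075526108987 321.8420400365518 197.1404778055813
[[ 2.780000e-01  6.310000e-01 -7.240000e-01  1.337546e+03]
 [ 9.610000e-01 -1.750000e-01  2.160000e-01 -2.654210e+02]
 [ 9.000000e-03 -7.560000e-01 -6.550000e-01  8.179070e+02]
 [ 0.000000e+00  0.000000e+00  0.000000e+00  1.000000e+00]]
side 421.67408874152125 421.67408874152125 321.5500789069878 201.82385724596847
[[-8.37000e-01 -3.35000e-01  4.33000e-01  4.02570e+01]
 [-5.47000e-01  5.34000e-01 -6.44000e-01  7.12637e+02]
 [-1.60000e-02 -7.76000e-01 -6.30000e-01  7.70216e+02]
 [ 0.00000e+00  0.00000e+00  0.00000e+00  1.00000e+00]]
wrist 281.4157856610063 281.4157856610063 319.55594272332036 197.5577214676744
[[ 2.63000e-01 -9.30000e-01 -2.56000e-01  2.40781e+02]
 [-9.65000e-01 -2.54000e-01 -6.80000e-02 -6.07849e+02]
 [-1.00000e-03  2.65000e-01 -9.64000e-01  3.83151e+02]
 [ 0.00000e+00  0.00000e+00  0.00000e+00  1.00000e+00]]
```

View pics/scene0.png

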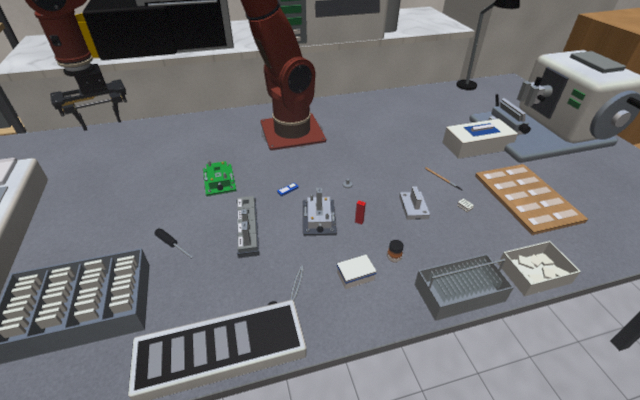

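View pics/side0.png

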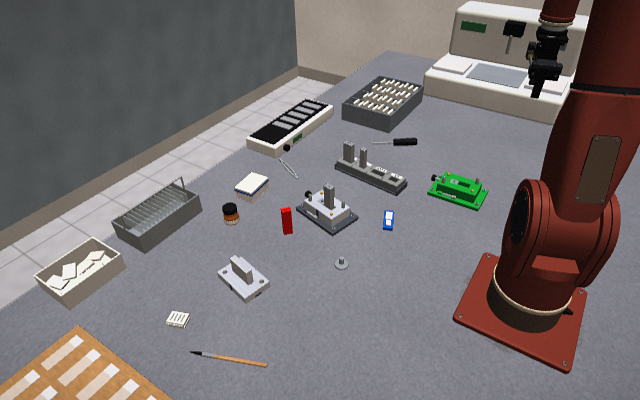

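View pics/wrist0.png

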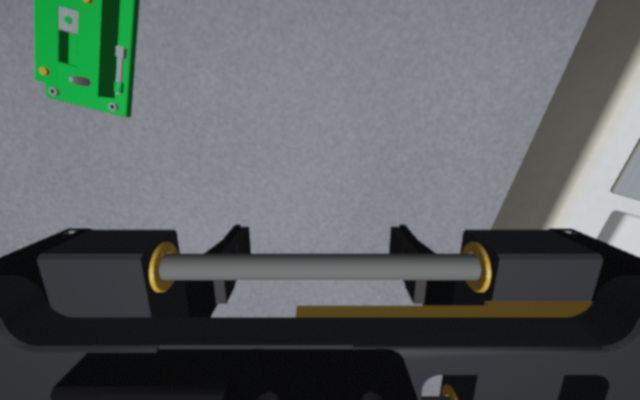

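The scene and side views show:
- Scene: the mould with its steel block is at about (319,212), the rack at (247,225) and the cover at (414,203). The green decoy is at (218,178) and the red one at (360,212).
- Side: the mould is at (328,208), the rack at (370,168) and the cover at (243,277).

Next I'll measure them coarsely.

```bash
cat > h.py <<'E'
import numpy as np, cv2
def load(n):
    z=np.load(f"pics/{n}.npz"); return z["p"],z["d"],z["T"],z["K"]
def cloud(d,T,K):
    v,u=np.mgrid[0:d.shape[0],0:d.shape[1]]
    P=np.stack([(u-K[2])/K[0]*d,(v-K[3])/K[1]*d,d],-1)
    W=P@T[:3,:3].T+T[:3,3]; W[d<=0]=np.nan; return W
def ray(u,v,T,K,z):
    r=T[:3,:3]@np.array([(u-K[2])/K[0],(v-K[3])/K[1],1.]); o=T[:3,3]; return o+r*(z-o[2])/r[2]
def proj(P,T,K):
    c=T[:3,:3].T@(np.asarray(P,float)-T[:3,3]); return K[0]*c[0]/c[2]+K[2],K[1]*c[1]/c[2]+K[3]
E
python3 - <<'E'
from h import *
p,d,T,K=load("scene0"); W=cloud(d,T,K)
for nm,(u,v) in dict(table=(300,180),mould=(319,215),rack=(247,225),cover=(414,203)).items(): print(nm,np.round(W[v,u],0))
a=cv2.resize(p[160:260,220:340],None,fx=6,fy=6,interpolation=cv2.INTER_CUBIC); cv2.imwrite("pics/sc_a.png",a)
a=cv2.resize(p[170:230,370:480],None,fx=6,fy=6,interpolation=cv2.INTER_CUBIC); cv2.imwrite("pics/sc_c.png",a)
p,d,T,K=load("side0"); W=cloud(d,T,K)
for nm,(u,v) in dict(table=(300,250),mould=(328,212),rack=(370,170),cover=(243,283)).items(): print(nm,np.round(W[v,u],0))
a=cv2.resize(p[120:240,280:420],None,fx=5,fy=5,interpolation=cv2.INTER_CUBIC); cv2.imwrite("pics/si_a.png",a)
E
```

```text
table [321. -44.  -3.]
mould [550. -39.  36.]
rack [ 583. -254.   84.]
cover [581. 259.  40.]
table [508. 120.   3.]
mould [503.  -5.  42.]
rack [ 505. -247.   34.]
cover [546. 289.  21.]
```

View pics/sc_a.png

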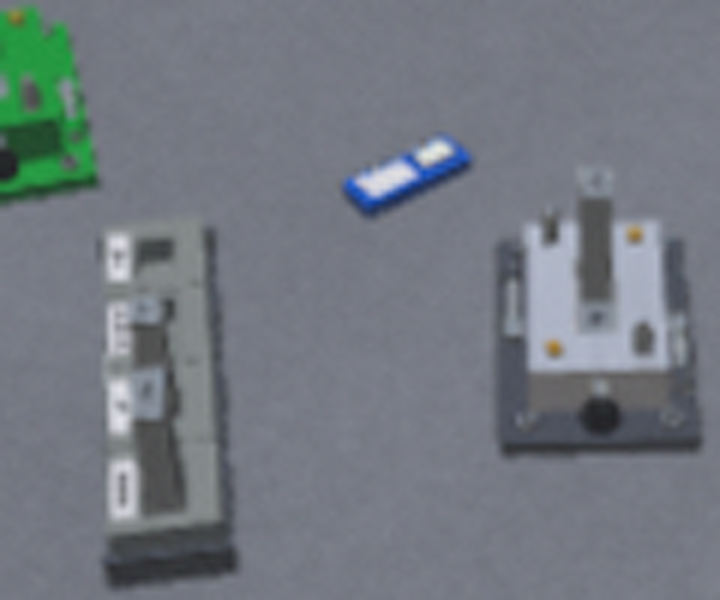

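View pics/si_a.png

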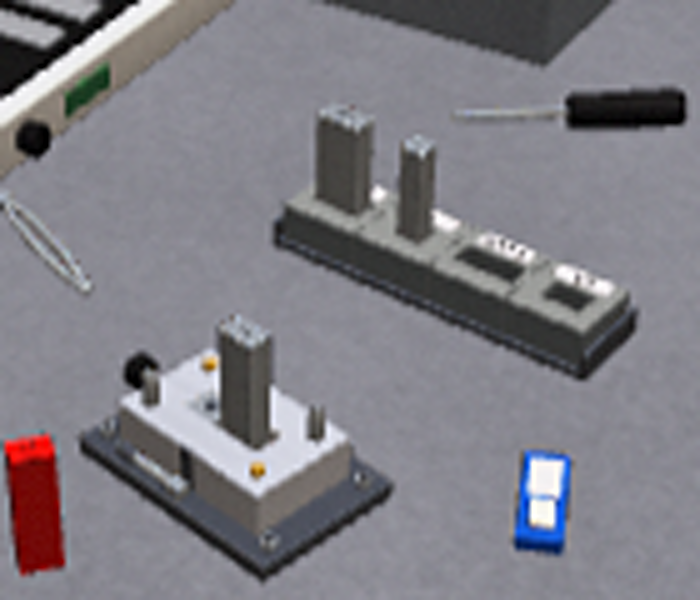

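View pics/sc_c.png

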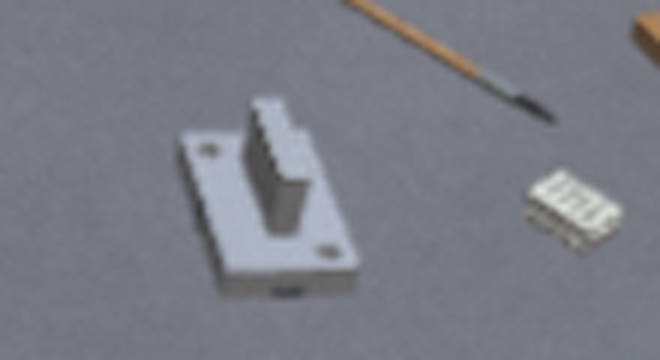

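```bash
python3 - <<'E'
from h import *
def comp(n,c,r,z0,z1):
    p,d,T,K=load(n); W=cloud(d,T,K)
    m=(np.hypot(W[...,0]-c[0],W[...,1]-c[1])<r)&(W[...,2]>z0)&(W[...,2]<z1)
    P=W[m]; rc=cv2.minAreaRect(P[:,:2].astype(np.float32)); 
    print(n,c,"n",m.sum(),"zmed",round(np.median(P[:,2]),1),"rect",np.round(rc[0],1),np.round(rc[1],1),round(rc[2],1))
for n in ["scene0","side0"]:
    comp(n,(530,-25),90,33,46)
    comp(n,(530,-25),45,96,112)
    comp(n,(540,-250),140,33,46)
    comp(n,(570,275),80,13,26)
    comp(n,(570,275),80,57,70)
E
```

```text
scene0 (530, -25) n 534 zmed 39.4 rect [540.5 -37.5] [ 70.4 139.9] 76.7
scene0 (530, -25) n 48 zmed 104.6 rect [517.2 -31.8] [14.9 26.8] 74.5
scene0 (540, -250) n 141 zmed 33.9 rect [ 512.3 -254.5] [ 50.8 216.9] 83.5
scene0 (570, 275) n 410 zmed 19.1 rect [560.2 273.3] [ 71.8 118.1] 77.4
scene0 (570, 275) n 79 zmed 62.9 rect [563.2 271.5] [15.2 62.4] 77.5
side0 (530, -25) n 625 zmed 40.9 rect [539.  -36.1] [ 73.1 139.5] 76.3
side0 (530, -25) n 67 zmed 105.4 rect [516.4 -30.4] [18.8 24.2] 74.9
side0 (540, -250) n 355 zmed 34.5 rect [ 509.7 -251.3] [ 56.2 217. ] 83.7
side0 (570, 275) n 875 zmed 20.8 rect [561.2 273.6] [ 71.5 113.3] 77.3
side0 (570, 275) n 179 zmed 64.6 rect [562.  274.1] [17.1 65.2] 77.5
```

```bash
cat >> h.py <<'E'
def pose():
    from rig import bot
    from scipy.spatial.transform import Rotation as R
    s=bot.observe(); M=R.from_rotvec(s["orientation"]).as_matrix(); return s,s["tool_pos"],M
def togo(target,yaw_x=None):
    """tool-frame shift with the present axes, and turn(deg) needed so that tool x points along yaw_x deg (mod 180)"""
    s,t,M=pose(); d=M.T@(np.asarray(target,float)-t)
    a=np.degrees(np.arctan2(M[1,0],M[0,0])); tilt=np.degrees(np.arccos(-M[2,2]))
    print("t",round(float(s["clock"]),2),"tcp",np.round(t,1),"xang",round(a,2),"tilt",round(tilt,2),"F",np.round(s["force"],1),"w",round(float(s["width"]),1),"q",np.round(s["joints"],2))
    if yaw_x is not None:
        dt=-(yaw_x-a); dt=(dt+90)%180-90
        b=np.radians(a-dt); x=np.array([np.cos(b),np.sin(b),0]); y=np.array([np.sin(b),-np.cos(b),0]); e=np.asarray(target,float)-t
        print("turn",round(dt,2),"| shift before turn",np.round(d,1),"| after turn (ideal down)",np.round([e@x,e@y,-e[2]],1))
    else: print("shift",np.round(d,1))
def snap(n,cam="wrist"):
    from rig import imaging
    c=imaging.calibration(cam); p,d=imaging.capture(cam); cv2.imwrite(f"pics/{n}.png",p)
    np.savez(f"pics/{n}.npz",p=p,d=d,T=c["world_from_camera"],K=[c["fx"],c["fy"],c["cx"],c["cy"]])
E
python3 -c "
from h import *
togo((440,-245,240),83.6)"
```

```text
t 0.15 tcp [ 170.6 -626.9  238.9] xang -74.77 tilt 0.07 F [ 0.3 -0.4 -0.2] w 87.1 q [ 1.21  0.33  0.04  1.47 -0.01  1.34 -0.06]
turn 21.63 | shift before turn [-297.7 -360.2   -0.8] | after turn (ideal down) [-409.5 -225.1   -1.1]
```

```bash
python3 -m pendant '[[[-20,-24,0,0,-1],[-20,-24,0,0,-1],[-20,-24,0,0,-1],[-20,-24,0,0,-1],[-20,-24,0,0,-1]]]'
python3 -m pendant '[[[-20,-24,0,0,-1],[-20,-24,0,0,-1],[-20,-24,0,0,-1],[-20,-24,0,0,-1],[-20,-24,0,0,-1]]]'
python3 -m pendant '[[[-20,-24,0,0,-1],[-20,-24,0,0,-1],[-20,-24,0,0,-1],[-20,-24,0,0,-1],[-18,-24,0,0,-1]]]'
python3 -m pendant '[[[0,0,0,5,-1],[0,0,0,6,-1],[0,0,0,6,-1],[0,0,0,4.6,-1],[0,0,0,0,-1]]]'
python3 -c "
from h import *
togo((440,-245,240),83.6)
snap('w1')"
```

```text
clock: 0.57
tool_pos: [260.8, -497.7, 239.3]
orientation: [-2.496, 1.908, 0.001]
force: [0.6, -0.2, -0.1]
width: 87.0
clock: 0.98
tool_pos: [350.3, -369.7, 239.5]
orientation: [2.496, -1.908, -0.0]
force: [1.0, -0.8, -0.2]
width: 87.0
clock: 1.4
tool_pos: [440.3, -243.4, 239.5]
orientation: [2.496, -1.907, -0.0]
force: [0.5, -0.1, 1.1]
width: 87.0
clock: 1.82
tool_pos: [439.7, -244.9, 239.4]
orientation: [2.09, -2.345, -0.001]
force: [-0.0, 0.1, 0.6]
width: 87.4
t 1.82 tcp [ 439.7 -244.9  239.4] xang -96.58 tilt 0.03 F [-0.   0.1  0.6] w 87.4 q [ 0.72  0.05 -0.31  1.8   0.02  1.29 -1.28]
turn -0.18 | shift before turn [ 0.  -0.3 -0.6] | after turn (ideal down) [ 0.  -0.3 -0.6]
```

View pics/w1.png

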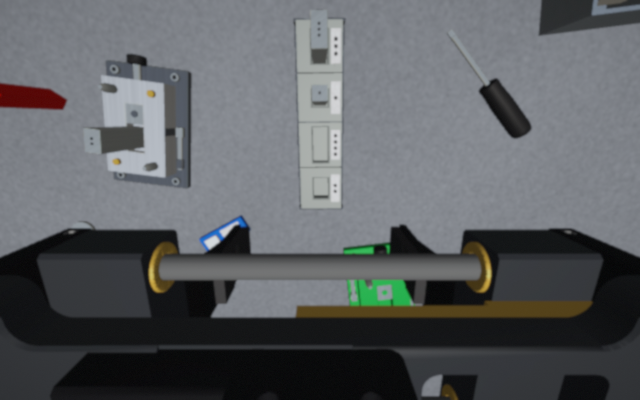

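The wrist view shows the rack running from (320,20) to (321,207), with the two-dot slot nearest the robot at (321,187). The mould is at (136,125) and its block top at (93,140). I'll measure these.

```bash
python3 - <<'E'
from h import *
p,d,T,K=load("w1"); W=cloud(d,T,K)
print("depth z at slot2 insert",np.round(W[175,310],1),"mould face",np.round(W[110,150],1),"table",np.round(W[100,230],1))
print("slot2",np.round(ray(321,187,T,K,32),1),"block top",np.round(ray(93,140,T,K,106),1))
m=(W[...,2]>26)&(W[...,2]<38)&(np.hypot(W[...,0]-500,W[...,1]+250)<140)
P=W[m][:,:2].astype(np.float32); print(cv2.minAreaRect(P), m.sum())
a=cv2.resize(p[10:215,60:360],None,fx=2.6,fy=2.6,interpolation=cv2.INTER_CUBIC); cv2.imwrite("pics/w1z.png",a)
E
python3 -c "
from h import *
togo((430,-244,150),83.6)"
```

```text
depth z at slot2 insert [ 446.6 -233.4   32. ] mould face [545.9 -57.4  39.4] table [ 550.2 -140.5   -2. ]
slot2 [ 429.5 -245.5   32. ] block top [518.5 -32.8 106. ]
((510.2767333984375, -253.14993286132812), (52.075592041015625, 219.56103515625), 84.02626037597656) 6202
t 1.87 tcp [ 439.7 -245.   239.4] xang -96.29 tilt 0.02 F [-0.6  1.   0.1] w 87.1 q [ 0.72  0.05 -0.31  1.8   0.02  1.29 -1.27]
turn 0.11 | shift before turn [ 0.1  9.7 89.4] | after turn (ideal down) [ 0.1  9.7 89.4]
```

View pics/w1z.png

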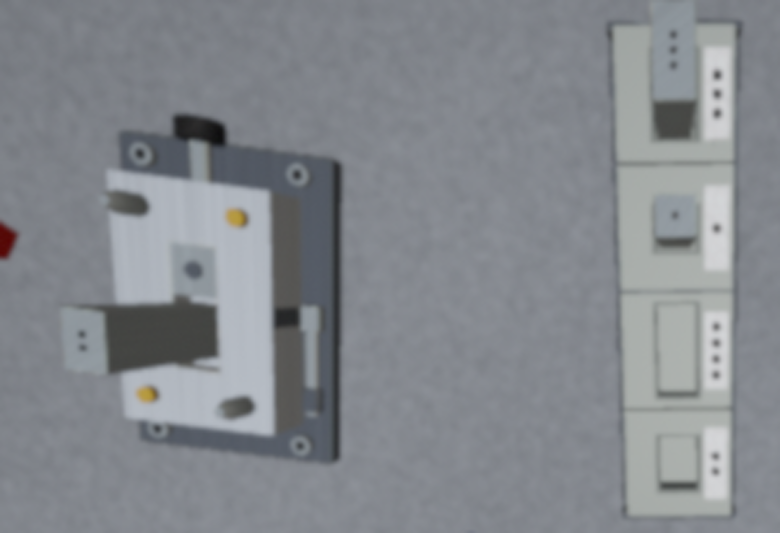

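```bash
python3 -m pendant '[[[0,2,15,0,-1],[0,3,25,0,-1],[0,3,25,0,-1],[0,2,24,0,-1],[0,0,0,0,-1]]]'
python3 -m pendant '[[[0,0,0,0,-1],[0,0,0,0,-1],[0,0,0,0,-1],[0,0,0,0,-1],[0,0,0,0,-1]]]'
python3 -c "
from h import *
togo((430,-244,150),83.6)
snap('w2')
p,d,T,K=load('w2')
cv2.imwrite('pics/w2z.png',cv2.resize(p[60:260,230:410],None,fx=3,fy=3,interpolation=cv2.INTER_CUBIC))"
```

```text
clock: 2.28
tool_pos: [426.9, -242.8, 146.3]
orientation: [2.096, -2.337, -0.011]
force: [-0.2, -0.2, -0.2]
width: 87.1
clock: 2.7
tool_pos: [430.5, -244.3, 151.7]
orientation: [-2.095, 2.341, -0.003]
force: [-0.8, 0.1, 0.5]
width: 86.6
t 2.7 tcp [ 430.5 -244.3  151.7] xang -96.36 tilt 0.1 F [-0.8  0.1  0.5] w 86.6 q [ 0.72  0.1  -0.31  1.93  0.04  1.11 -1.29]
turn 0.04 | shift before turn [-0.2  0.5  1.6] | after turn (ideal down) [-0.2  0.5  1.7]
```

View pics/w2z.png

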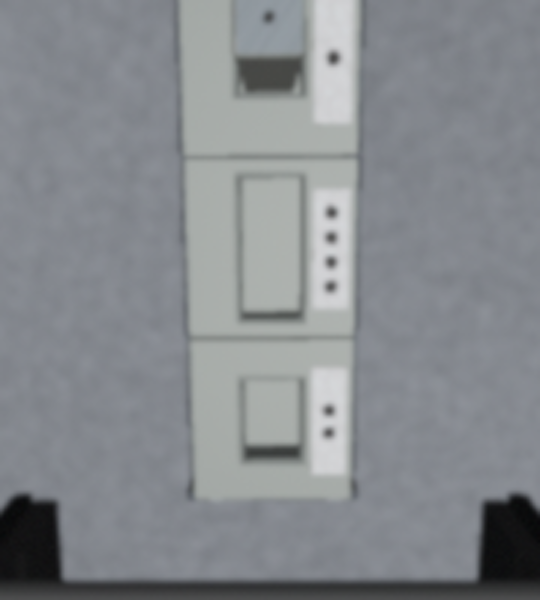

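```bash
python3 - <<'E'
from h import *
p,d,T,K=load("w2"); g=cv2.cvtColor(p,cv2.COLOR_BGR2GRAY).astype(float)
print("cols 290..350",[(i,int(v)) for i,v in zip(range(290,352),g[190:205,290:352].mean(0))])
print("rows 165..232",[(i,int(v)) for i,v in zip(range(165,232),g[165:232,314:327].mean(1))])
a=cv2.resize(p[170:230,290:352],None,fx=9,fy=9,interpolation=cv2.INTER_NEAREST); cv2.imwrite("pics/w2zz.png",a)
E
```

```text
cols 290..350 [(290, 135), (291, 129), (292, 119), (293, 127), (294, 152), (295, 165), (296, 168), (297, 169), (298, 169), (299, 169), (300, 169), (301, 169), (302, 169), (303, 170), (304, 170), (305, 170), (306, 170), (307, 170), (308, 165), (309, 153), (310, 139), (311, 142), (312, 160), (313, 169), (314, 171), (315, 171), (316, 171), (317, 171), (318, 171), (319, 172), (320, 172), (321, 172), (322, 172), (323, 172), (324, 172), (325, 172), (326, 172), (327, 171), (328, 165), (329, 148), (330, 130), (331, 140), (332, 163), (333, 184), (334, 201), (335, 208), (336, 207), (337, 196), (338, 178), (339, 164), (340, 169), (341, 189), (342, 204), (343, 209), (344, 204), (345, 190), (346, 169), (347, 141), (348, 124), (349, 130), (350, 137), (351, 137)]
rows 165..232 [(165, 89), (166, 114), (167, 143), (168, 164), (169, 171), (170, 171), (171, 160), (172, 142), (173, 148), (174, 165), (175, 171), (176, 173), (177, 172), (178, 172), (179, 172), (180, 172), (181, 172), (182, 172), (183, 171), (184, 167), (185, 159), (186, 157), (187, 166), (188, 171), (189, 172), (190, 172), (191, 172), (192, 172), (193, 172), (194, 172), (195, 172), (196, 172), (197, 171), (198, 171), (199, 171), (200, 171), (201, 171), (202, 171), (203, 171), (204, 171), (205, 170), (206, 169), (207, 156), (208, 120), (209, 79), (210, 62), (211, 65), (212, 90), (213, 122), (214, 144), (215, 160), (216, 167), (217, 168), (218, 168), (219, 168), (220, 168), (221, 167), (222, 167), (223, 167), (224, 166), (225, 158), (226, 143), (227, 135), (228, 135), (229, 136), (230, 136), (231, 136)]
```

View pics/w2zz.png

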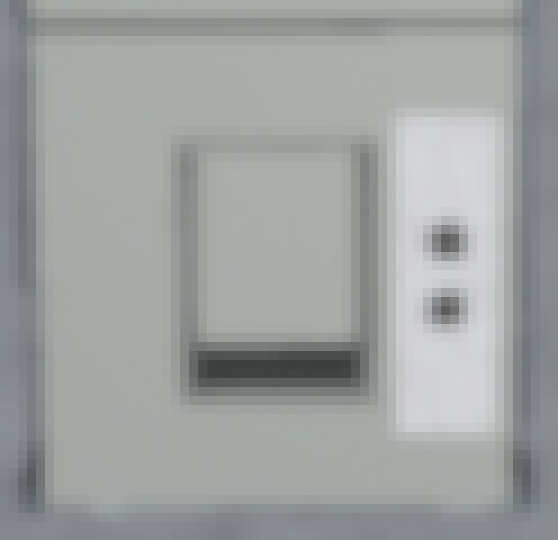

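```bash
python3 - <<'E'
from h import *
p,d,T,K=load("w2"); W=cloud(d,T,K)
print("z",np.round(np.nanmedian(W[178:182,300:330,2]),2), np.round(np.nanmedian(W[195:200,316:325,2]),2))
t=ray(320.25,185.3,T,K,32);b=ray(320.25,212.9,T,K,32);l=ray(309.4,199,T,K,32);r=ray(331.1,199,T,K,32)
print(t,b,np.linalg.norm(t-b),np.linalg.norm(l-r),"centre",(t+b)/2,(l+r)/2)
m=(W[...,2]>26)&(W[...,2]<38)&(np.hypot(W[...,0]-500,W[...,1]+250)<140)
P=W[m][:,:2].astype(np.float32); print(cv2.minAreaRect(P))
a=ray(292.5,170,T,K,32);c=ray(294.0,222,T,K,32); print("left edge ang",np.degrees(np.arctan2(*(a-c)[[1,0]])))
# slot in tool frame relative to TCP measured
print(np.round(T,3))
E
```

```text
z 31.13 13.06
[ 442.83409525 -246.25266925   32.        ] [ 415.07202415 -243.18977629   32.        ] 27.930519238094348 21.146165874869506 centre [ 428.9530597  -244.72122277   32.        ] [ 429.23982151 -244.753033     32.        ]
((499.59210205078125, -252.0048828125), (52.24799728393555, 197.4928741455078), 83.99317932128906)
left edge ang -6.147592521758412
[[-1.10000e-01 -9.59000e-01 -2.62000e-01  5.02496e+02]
 [-9.94000e-01  1.07000e-01  2.90000e-02 -2.52095e+02]
 [ 0.00000e+00  2.64000e-01 -9.65000e-01  2.96170e+02]
 [ 0.00000e+00  0.00000e+00  0.00000e+00  1.00000e+00]]
```

```bash
python3 -c "
from h import *
togo((518,-32,226),76.6)"
```

```text
t 2.75 tcp [ 430.3 -244.2  151.4] xang -96.36 tilt 0.08 F [-0.4 -0.8  0.2] w 86.8 q [ 0.72  0.1  -0.31  1.93  0.04  1.11 -1.29]
turn 7.04 | shift before turn [-220.5  -63.7  -74.7] | after turn (ideal down) [-226.7  -36.1  -74.6]
```

```bash
python3 -m pendant '[[[-10,-3,-30,0,-1],[-25,-8,-25,0,-1],[-34,-10,-15,0,-1],[-35,-10,-5,0,-1],[-35,-10,0,0,-1]]]'
python3 -m pendant '[[[-35,-10,0,0,-1],[-30,-8,0,0,-1],[-16.5,-4.7,0,2,-1],[0,0,0,3,-1],[0,0,0,2,-1]]]'
python3 -m pendant '[[[0,0,0,0,-1],[0,0,0,0,-1],[0,0,0,0,-1],[0,0,0,0,-1],[0,0,0,0,-1]]]'
python3 -c "
from h import *
togo((518,-32,226),76.6)
snap('w3')
p,d,T,K=load('w3')
cv2.imwrite('pics/w3z.png',cv2.resize(p[20:240,230:430],None,fx=2.7,fy=2.7,interpolation=cv2.INTER_CUBIC))"
```

```text
clock: 3.17
tool_pos: [487.4, -109.2, 228.0]
orientation: [-2.092, 2.341, -0.005]
force: [0.7, -0.3, -0.4]
width: 87.0
clock: 3.58
tool_pos: [518.1, -30.1, 225.9]
orientation: [-1.948, 2.464, 0.0]
force: [-0.7, -0.3, 0.4]
width: 87.2
clock: 4.0
tool_pos: [517.6, -32.1, 225.7]
orientation: [-1.948, 2.465, -0.0]
force: [0.5, -0.0, -0.2]
width: 87.1
t 4.0 tcp [517.6 -32.1 225.7] xang -103.36 tilt 0.01 F [ 0.5 -0.  -0.2] w 87.1 q [ 0.45  0.11 -0.51  1.78  0.06  1.27 -1.87]
turn 0.04 | shift before turn [-0.2 -0.3 -0.3] | after turn (ideal down) [-0.2 -0.3 -0.3]
```

View pics/w3z.png

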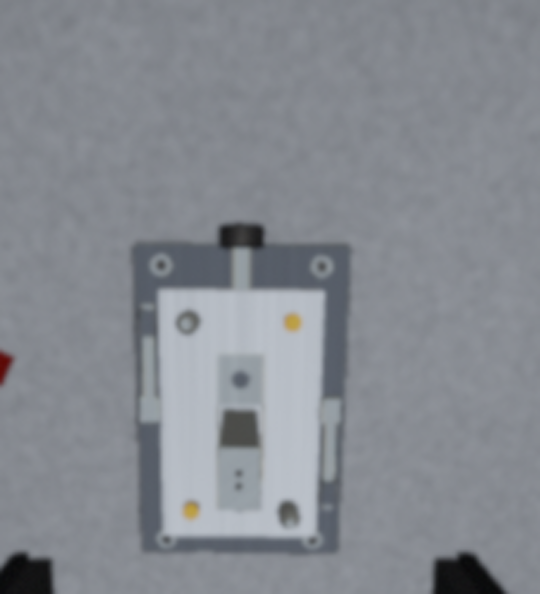

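```bash
python3 - <<'E'
from h import *
p,d,T,K=load("w3"); W=cloud(d,T,K); g=cv2.cvtColor(p,cv2.COLOR_BGR2GRAY)
a=cv2.resize(p[110:225,275:360],None,fx=5,fy=5,interpolation=cv2.INTER_CUBIC); cv2.imwrite("pics/w3zz.png",a)
m=(W[...,2]>98)&(W[...,2]<112)&(np.hypot(W[...,0]-518,W[...,1]+32)<40)
v,u=np.nonzero(m); print("block top px",u.min(),u.max(),v.min(),v.max(),u.mean(),v.mean(),"z",np.median(W[m][:,2]),cv2.minAreaRect(W[m][:,:2].astype(np.float32)))
print([(i,int(x)) for i,x in zip(range(302,336),g[192:206,302:336].mean(0))])
print([(i,int(x)) for i,x in zip(range(180,222),g[180:222,314:323].mean(1))])
m=(W[...,2]>33)&(W[...,2]<46)&(np.hypot(W[...,0]-540,W[...,1]+37)<75)
n,l,st,c=cv2.connectedComponentsWithStats(m.astype(np.uint8)); i=1+st[1:,4].argmax(); P=W[l==i]
print("face",np.median(P[:,2]),cv2.minAreaRect(P[:,:2].astype(np.float32)))
hsv=cv2.cvtColor(p,cv2.COLOR_BGR2HSV); mm=cv2.inRange(hsv,(12,120,80),(35,255,255)); mm[230:]=0
n,l,st,c=cv2.connectedComponentsWithStats(mm)
L=[ray(*c[i],T,K,46) for i in range(1,n) if st[i,4]>8]; print("lifters",[tuple(np.round(c[i],1)) for i in range(1,n) if st[i,4]>8],np.round(L,1))
if len(L)==2:
    q=L[0]-L[1]; print("dist",np.linalg.norm(q),"exp",np.hypot(84,44),"mid",(L[0]+L[1])/2,"ang",np.degrees(np.arctan2(q[1],q[0])), "exp local ang",np.degrees(np.arctan2(-44,84)))
E
```

```text
block top px 310 326 184 208 317.81310679611653 195.8640776699029 z 105.11672800932931 ((518.7120361328125, -30.696426391601562), (15.725788116455078, 23.90021324157715), 76.38195037841797)
[(302, 185), (303, 186), (304, 187), (305, 187), (306, 187), (307, 187), (308, 186), (309, 181), (310, 169), (311, 159), (312, 156), (313, 156), (314, 156), (315, 155), (316, 152), (317, 142), (318, 137), (319, 143), (320, 152), (321, 156), (322, 157), (323, 157), (324, 156), (325, 155), (326, 160), (327, 176), (328, 185), (329, 188), (330, 189), (331, 190), (332, 190), (333, 189), (334, 187), (335, 185)]
[(180, 75), (181, 76), (182, 75), (183, 76), (184, 81), (185, 109), (186, 140), (187, 154), (188, 156), (189, 156), (190, 156), (191, 155), (192, 155), (193, 152), (194, 145), (195, 141), (196, 146), (197, 152), (198, 151), (199, 144), (200, 142), (201, 148), (202, 154), (203, 157), (204, 157), (205, 158), (206, 157), (207, 158), (208, 163), (209, 174), (210, 184), (211, 188), (212, 188), (213, 188), (214, 188), (215, 189), (216, 187), (217, 179), (218, 155), (219, 119), (220, 98), (221, 93)]
face 39.14768896135337 ((530.3754272460938, -33.66035842895508), (70.19047546386719, 115.79232025146484), 76.26468658447266)
lifters [(np.float64(143.4), np.float64(29.5)), (np.float64(337.9), np.float64(139.0)), (np.float64(300.3), np.float64(208.5))] [[717.4 106.4  46. ]
 [563.7 -64.2  46. ]
 [493.7  -2.4  46. ]]
```

View pics/w3zz.png

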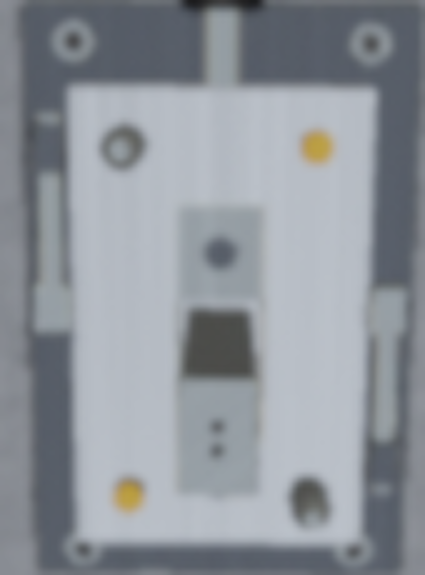

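```bash
python3 - <<'E'
from h import *
p,d,T,K=load("w3")
print("block", ray(318.35,197.25,T,K,106), "size",np.linalg.norm(ray(309.9,197,T,K,106)-ray(326.8,197,T,K,106)),np.linalg.norm(ray(318,185.2,T,K,106)-ray(318,209.3,T,K,106)))
# scene / side check
for n,c in (("scene0",(517,-31)),("side0",(517,-31))):
    p,d,T,K=load(n); print(n,"proj block top",np.round(proj((518.5,-31,106),T,K),1),"slot",np.round(proj((429,-244.7,32),T,K),1))
    u,v=map(int,proj((518.5,-31,106),T,K)); cv2.imwrite(f"pics/{n}_b.png",cv2.resize(p[v-20:v+20,u-20:u+20],None,fx=10,fy=10,interpolation=cv2.INTER_NEAREST)); print(u,v)
    u,v=map(int,proj((429,-244.7,32),T,K)); cv2.imwrite(f"pics/{n}_s.png",cv2.resize(p[v-20:v+20,u-20:u+20],None,fx=10,fy=10,interpolation=cv2.INTER_NEAREST)); print(u,v)
a=np.vstack([np.hstack([cv2.imread(f"pics/{n}_{k}.png")[:300] if 0 else cv2.imread(f"pics/{n}_{k}.png")[50:350] for k in "bs"]) for n in ("scene0","side0")]); cv2.imwrite("pics/chk.png",a); print(a.shape)
togo((518,-32,226),76.4)
E
```

```text
block [518.27752353 -30.95854754 106.        ] size 16.4371722407545 24.311078369572098
scene0 proj block top [318.9 190.3] slot [245.4 202.5]
318 190
245 202
side0 proj block top [328.2 185.8] slot [392.5 178.6]
328 185
392 178
(600, 800, 3)
t 4.05 tcp [517.7 -32.1 225.6] xang -103.37 tilt 0.01 F [ 0.1 -0.6 -0.5] w 87.1 q [ 0.45  0.11 -0.51  1.78  0.06  1.27 -1.87]
turn 0.23 | shift before turn [-0.2 -0.3 -0.4] | after turn (ideal down) [-0.2 -0.3 -0.4]
```

View pics/chk.png

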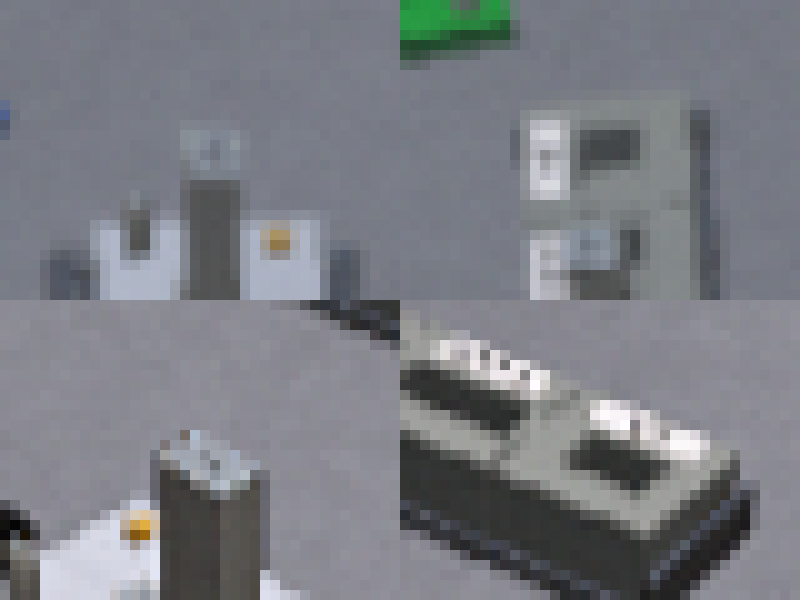

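```bash
python3 - <<'E'
from h import *
p,d,T,K=load("scene0"); W=cloud(d,T,K)
m=(p[...,2]>150)&(p[...,1]<60)&(p[...,0]<60); m[:150]=0;m[240:]=0;m[:,:340]=0;m[:,380:]=0
print("red",np.round(np.nanmin(W[m],0)),np.round(np.nanmax(W[m],0)))
E
python3 -m pendant '[[[-1.2,-0.3,12,0.2,0],[0,0,25,0,0],[0,0,28,0,0],[0,0,25,0,0],[0,0,20,0,0]]]'
python3 -c "
from h import *
togo((518.3,-31,74),76.4)"
```

```text
red [566.  71.  76.] [589.  91.  82.]
clock: 4.47
tool_pos: [517.1, -30.7, 112.8]
orientation: [1.943, -2.467, -0.002]
force: [-0.2, -0.1, 0.6]
width: 61.4
t 4.47 tcp [517.1 -30.7 112.8] xang -103.57 tilt 0.11 F [-0.2 -0.1  0.6] w 61.4 q [ 0.43  0.22 -0.51  1.91  0.12  1.05 -1.93]
turn 0.03 | shift before turn [ 0.  -1.3 38.8] | after turn (ideal down) [ 0.  -1.2 38.8]
```

```bash
python3 -m pendant '[[[0,0,16,0,0],[0,0,14,0,0],[0,0,8,0,0],[0,0,3,0,0],[0,0,0,0,0]]]'
python3 -m pendant '[[[0,0,0,0,0],[0,0,0,0,0],[0,0,0,0,0],[0,0,0,0,0],[0,0,0,0,0]]]'
python3 -c "
from h import *
togo((518.3,-31,74),76.4)
snap('w4')
p,d,T,K=load('w4')
cv2.imwrite('pics/w4z.png',p[60:400])"
```

```text
clock: 4.88
tool_pos: [517.8, -30.7, 73.9]
orientation: [1.943, -2.468, -0.002]
force: [0.6, -0.4, 0.9]
width: 44.0
clock: 5.3
tool_pos: [518.5, -30.8, 75.0]
orientation: [-1.943, 2.468, -0.001]
force: [-0.6, -0.6, -0.1]
width: 43.7
t 5.3 tcp [518.5 -30.8  75. ] xang -103.58 tilt 0.04 F [-0.6 -0.6 -0.1] w 43.7 q [ 0.42  0.27 -0.5   1.94  0.15  0.97 -1.96]
turn 0.02 | shift before turn [0.2 0.1 1. ] | after turn (ideal down) [0.2 0.1 1. ]
```

View pics/w4z.png

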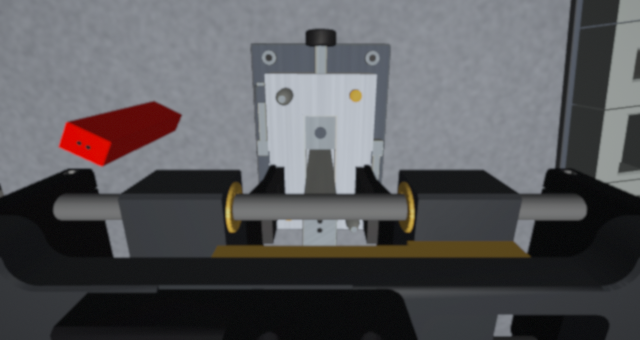

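```bash
python3 -m pendant '[[[0,0,0,0,1],[0,0,0,0,1],[0,0,0,0,1],[0,0,0,0,1],[0,0,0,0,1]]]' 10
python3 -m pendant '[[[0,0,0,0,1],[0,0,0,0,1],[0,0,0,0,1],[0,0,0,0,1],[0,0,0,0,1]]]' 10
python3 -c "
from h import *
togo((518.3,-31,74),76.4)
snap('w5')
p,d,T,K=load('w5')
cv2.imwrite('pics/w5z.png',cv2.resize(p[130:320,220:420],None,fx=3,fy=3))"
```

```text
clock: 5.77
tool_pos: [518.2, -30.8, 74.6]
orientation: [-1.943, 2.468, 0.0]
force: [0.4, -0.4, -0.5]
width: 18.2
clock: 6.18
tool_pos: [518.2, -30.8, 74.6]
orientation: [-1.943, 2.468, 0.0]
force: [0.3, -0.4, 0.6]
width: 15.8
t 6.18 tcp [518.2 -30.8  74.6] xang -103.57 tilt 0.0 F [ 0.3 -0.4  0.6] w 15.8 q [ 0.42  0.27 -0.5   1.94  0.15  0.97 -1.96]
turn 0.03 | shift before turn [ 0.2 -0.1  0.6] | after turn (ideal down) [ 0.2 -0.1  0.6]
```

View pics/w5z.png

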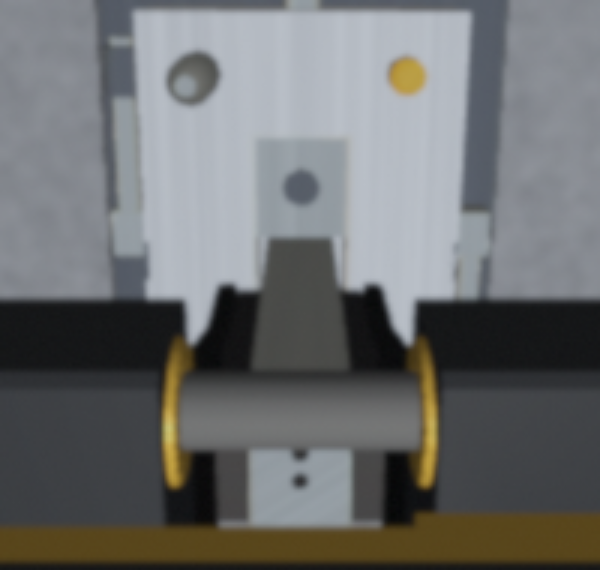

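```bash
python3 -m pendant '[[[0,0,0,0,1],[0,0,0,0,1],[0,0,0,0,1],[0,0,-2,0,1],[0,0,-5,0,1]]]' 30
python3 -m pendant '[[[0,0,-12,0,1],[0,0,-20,0,1],[0,0,-25,0,1],[0,0,-28,0,1],[0,0,-23,0,1]]]' 30
python3 -c "
from h import *
togo((429.1,-244.7,190),83.9)"
```

```text
clock: 6.65
tool_pos: [517.5, -30.8, 81.0]
orientation: [1.943, -2.468, -0.002]
force: [-0.8, 0.5, -1.9]
width: 15.8
clock: 7.07
tool_pos: [518.4, -30.5, 192.5]
orientation: [-1.943, 2.467, -0.001]
force: [1.9, -0.2, -1.4]
width: 15.8
t 7.07 tcp [518.4 -30.5 192.5] xang -103.55 tilt 0.09 F [ 1.9 -0.2 -1.4] w 15.8 q [ 0.45  0.13 -0.51  1.82  0.07  1.2  -1.89]
turn -7.45 | shift before turn [229.1  36.7   2.3] | after turn (ideal down) [222.5  66.    2.5]
```

```bash
python3 -m pendant '[[[15,2,0,0,1],[28,4.5,0,0,1],[32,5,0,0,1],[32,5,0,0,1],[32,5,0,0,1]]]'
python3 -m pendant '[[[32,5.2,0,0,1],[30,5,0,0,1],[20,3.5,0,0,1],[8,1.5,0,-3.5,1],[0,0,0,-4,1]]]'
python3 -m pendant '[[[0,0,0,0,1],[0,0,0,0,1],[0,0,0,0,1],[0,0,0,0,1],[0,0,0,0,1]]]'
python3 -c "
from h import *
togo((429.1,-244.7,110),83.9)
snap('w6');snap('s6','side'); snap('c6','scene')
p=load('s6')[0];q=load('c6')[0]; w=load('w6')[0]
cv2.imwrite('pics/s6z.png',np.hstack([cv2.resize(p[60:220,330:450],(450,600)),cv2.resize(q[120:260,200:305],(450,600))])[:, :800])
cv2.imwrite('pics/w6z.png',w)"
```

```text
clock: 7.48
tool_pos: [464.1, -161.9, 190.8]
orientation: [-1.944, 2.467, -0.002]
force: [1.1, 0.3, -1.6]
width: 16.1
clock: 7.9
tool_pos: [427.5, -247.4, 190.6]
orientation: [2.099, -2.337, 0.001]
force: [0.9, -0.1, -2.0]
width: 16.1
clock: 8.32
tool_pos: [429.0, -244.4, 189.7]
orientation: [-2.1, 2.336, -0.0]
force: [0.2, 0.2, -2.1]
width: 15.4
t 8.32 tcp [ 429.  -244.4  189.7] xang -96.08 tilt 0.01 F [ 0.2  0.2 -2.1] w 15.4 q [ 0.73  0.07 -0.32  1.89  0.02  1.19 -1.27]
turn 0.02 | shift before turn [ 0.3 -0.1 79.7] | after turn (ideal down) [ 0.3 -0.1 79.7]
```

View pics/s6z.png

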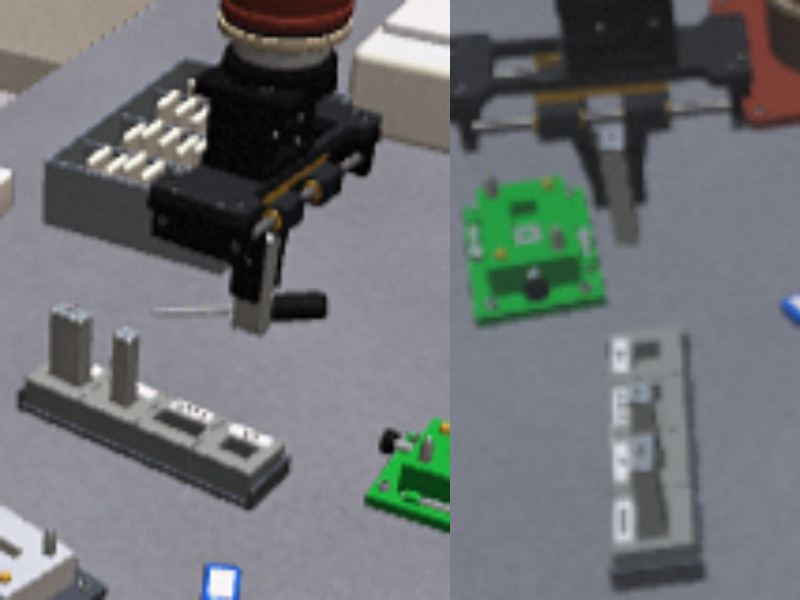

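View pics/w6z.png

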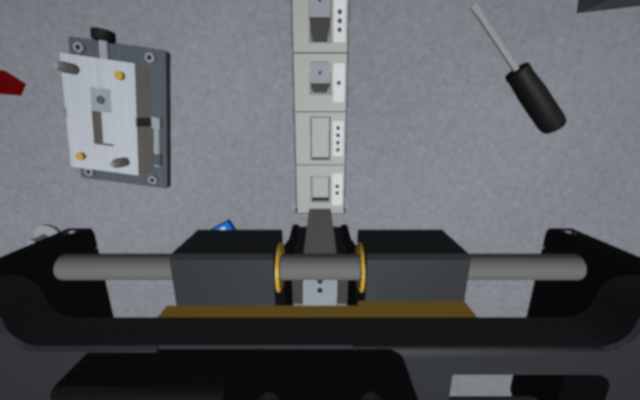

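```bash
python3 -m pendant '[[[0.3,0,15,0,1],[0,0,28,0,1],[0,0,28,0,1],[0,0,20,0,1],[0,0,9,0,1]]]'
python3 -m pendant '[[[0,0,0,0,1],[0,0,0,0,1],[0,0,0,0,1],[0,0,0,0,1],[0,0,0,0,1]]]'
python3 -c "
from h import *
togo((429.1,-244.7,62.6),83.9)
snap('w7');snap('s7','side')
p=load('s7')[0]; w=load('w7')[0]
cv2.imwrite('pics/s7z.png',np.hstack([cv2.resize(p[140:200,360:420],(480,480),interpolation=cv2.INTER_CUBIC)]))
cv2.imwrite('pics/w7z.png',cv2.resize(w[120:320,230:410],None,fx=3,fy=3,interpolation=cv2.INTER_CUBIC))"
```

```text
clock: 8.88
tool_pos: [427.3, -244.2, 86.8]
orientation: [2.1, -2.335, -0.006]
force: [-0.8, 0.6, -2.0]
width: 15.6
clock: 9.3
tool_pos: [429.5, -245.5, 90.8]
orientation: [-2.1, 2.336, -0.003]
force: [-0.4, 0.1, -3.4]
width: 16.1
t 9.3 tcp [ 429.5 -245.5   90.8] xang -96.08 tilt 0.12 F [-0.4  0.1 -3.4] w 16.1 q [ 0.72  0.18 -0.32  2.    0.07  0.98 -1.3 ]
turn 0.02 | shift before turn [-0.7  0.5 28.2] | after turn (ideal down) [-0.7  0.5 28.2]
```

View pics/s7z.png

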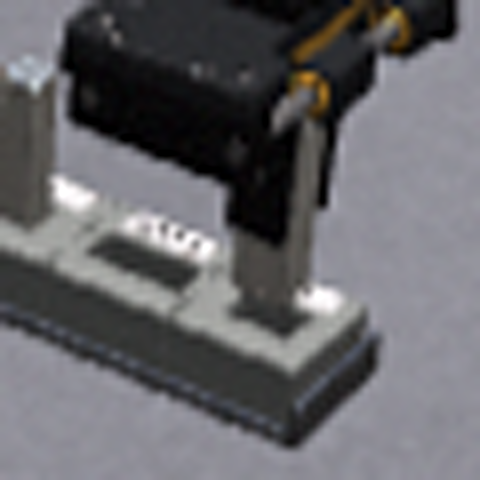

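View pics/w7z.png

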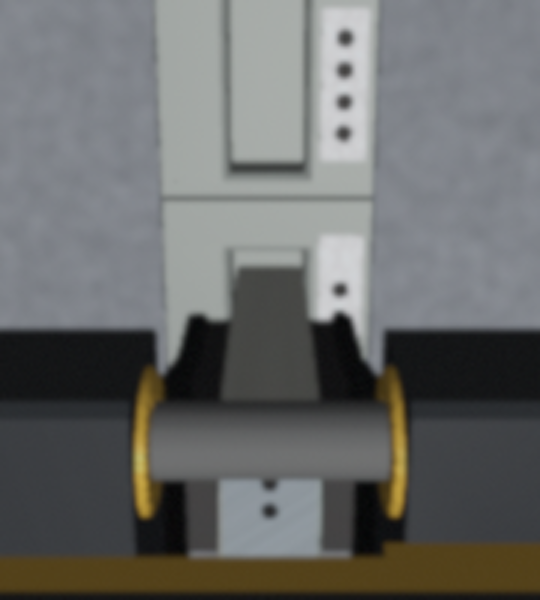

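```bash
python3 - <<'E'
from h import *
p,d,T,K=load("w7")
f=ray(319.5,209.2,T,K,42.0); r=ray(319.5,202.5,T,K,32); print(f,r,"gap",(r-f))
L=[ray(u,206,T,K,32) for u in (230+229/3,230+308/3)]; B=[ray(u,210,T,K,42) for u in (230+233/3,230+305/3)]
print(L,B)
togo((429.1,-244.7,62.6),83.9)
E
```

```text
[ 440.37904112 -246.54721288   42.        ] [ 442.47352529 -246.77366304   32.        ] gap [  2.09448417  -0.22645015 -10.        ]
[array([ 440.78741657, -236.5979157 ,   32.        ]), array([ 438.68551626, -256.36873647,   32.        ])] [array([ 440.67959351, -238.00309977,   42.        ]), array([ 438.85085274, -255.20302007,   42.        ])]
t 9.4 tcp [ 429.2 -245.3   90.3] xang -96.08 tilt 0.07 F [ 0.6 -0.3 -2.7] w 15.8 q [ 0.72  0.18 -0.32  2.    0.07  0.98 -1.3 ]
turn 0.02 | shift before turn [-0.6  0.2 27.7] | after turn (ideal down) [-0.6  0.2 27.7]
```

```bash
python3 -m pendant '[[[-0.1,-0.3,2,0,1],[0,0,3,0,1],[0,0,3,0,1],[0,0,3,0,1],[0,0,2,0,1]]]'
python3 -m pendant '[[[0,0,1,0,1],[0,0,1,0,1],[0,0,1,0,1],[0,0,1,0,1],[0,0,0,0,1]]]'
python3 -c "
from h import *
togo((429.1,-244.7,62.6),83.9)"
```

```text
clock: 9.82
tool_pos: [428.8, -244.9, 75.9]
orientation: [2.101, -2.336, -0.001]
force: [0.0, -0.3, -2.0]
width: 15.9
clock: 10.23
tool_pos: [429.0, -245.0, 72.4]
orientation: [2.101, -2.336, -0.0]
force: [0.1, -0.1, -1.9]
width: 16.0
t 10.23 tcp [ 429.  -245.    72.4] xang -96.07 tilt 0.01 F [ 0.1 -0.1 -1.9] w 16.0 q [ 0.72  0.2  -0.32  2.01  0.08  0.94 -1.31]
turn 0.03 | shift before turn [-0.3 -0.1  9.8] | after turn (ideal down) [-0.3 -0.1  9.8]
```

```bash
python3 -m pendant '[[[0,0,2,0,1],[0,0,2,0,1],[0,0,2,0,1],[0,0,1.5,0,1],[0,0,1,0,1]]]'
python3 -m pendant '[[[0,0,0.8,0,1],[0,0,0.5,0,1],[0,0,0.4,0,1],[0,0,0,0,1],[0,0,0,0,1]]]'
python3 -c "
from h import *
togo((429.1,-244.7,62.6),83.9)"
```

```text
clock: 10.65
tool_pos: [429.0, -244.9, 63.7]
orientation: [2.101, -2.336, -0.001]
force: [-0.3, -0.2, -2.3]
width: 15.7
clock: 11.07
tool_pos: [429.1, -245.0, 62.5]
orientation: [2.101, -2.336, 0.0]
force: [-1.7, 0.1, 0.6]
width: 15.9
t 11.07 tcp [ 429.1 -245.    62.5] xang -96.07 tilt 0.0 F [-1.7  0.1  0.6] w 15.9 q [ 0.72  0.21 -0.31  2.02  0.08  0.92 -1.32]
turn 0.03 | shift before turn [-0.3  0.  -0.1] | after turn (ideal down) [-0.3  0.  -0.1]
```

```bash
python3 -m pendant '[[[0,0,0.5,0,1],[0,0,0.5,0,1],[0,0,0,0,1],[0,0,0,0,1],[0,0,0,0,1]]]'
python3 -c "
from h import *
togo((429.1,-244.7,62.6),83.9)"
```

```text
clock: 11.48
tool_pos: [429.2, -245.0, 62.5]
orientation: [2.101, -2.336, 0.0]
force: [-5.2, 2.6, 13.9]
width: 16.0
t 11.48 tcp [ 429.2 -245.    62.5] xang -96.07 tilt 0.02 F [-5.2  2.6 13.9] w 16.0 q [ 0.72  0.21 -0.31  2.02  0.08  0.92 -1.32]
turn 0.03 | shift before turn [-0.3  0.1 -0.1] | after turn (ideal down) [-0.3  0.1 -0.1]
```

```bash
python3 -m pendant '[[[0,0,-0.8,0,1],[0,0,0,0,0.5],[0,0,0,0,0],[0,0,0,0,0],[0,0,0,0,0]]]'
python3 -m pendant '[[[0,0,0,0,0],[0,0,0,0,0],[0,0,0,0,0],[0,0,0,0,0],[0,0,-3,0,0]]]'
python3 -m pendant '[[[0,0,-15,0,0],[0,0,-25,0,0],[0,0,-28,0,0],[0,0,-28,0,0],[0,0,-28,0,0]]]'
python3 -c "
from h import *
togo((562,273,240),77.4)
snap('w8');snap('s8','side')
p=load('s8')[0]; w=load('w8')[0]
cv2.imwrite('pics/s8z.png',cv2.resize(p[130:210,330:420],None,fx=6,fy=6,interpolation=cv2.INTER_CUBIC))
cv2.imwrite('pics/w8z.png',w)"
```

```text
clock: 11.9
tool_pos: [429.2, -245.0, 62.1]
orientation: [-2.101, 2.336, -0.0]
force: [-0.8, -0.7, -0.4]
width: 34.0
clock: 12.32
tool_pos: [428.7, -244.8, 64.8]
orientation: [2.1, -2.336, -0.001]
force: [-0.6, 0.1, -0.0]
width: 43.3
clock: 12.73
tool_pos: [428.9, -244.8, 190.7]
orientation: [-2.101, 2.336, 0.0]
force: [0.6, -0.7, -1.2]
width: 43.8
t 12.73 tcp [ 428.9 -244.8  190.7] xang -96.06 tilt 0.01 F [ 0.6 -0.7 -1.2] w 43.8 q [ 0.74  0.07 -0.32  1.89  0.02  1.19 -1.27]
turn 6.54 | shift before turn [-529.   -77.7  -49.2] | after turn (ideal down) [-534.4  -17.   -49.3]
```

View pics/s8z.png

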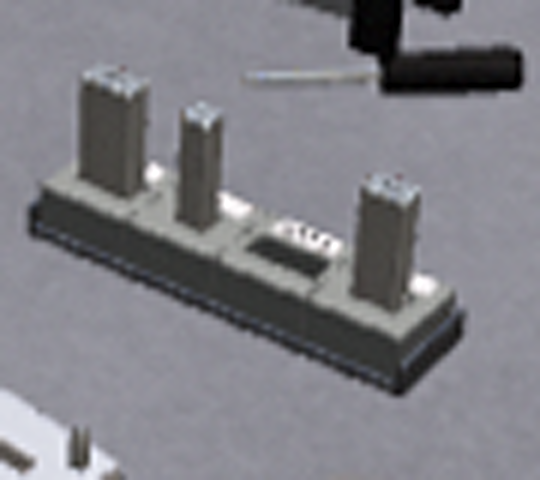

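View pics/w8z.png

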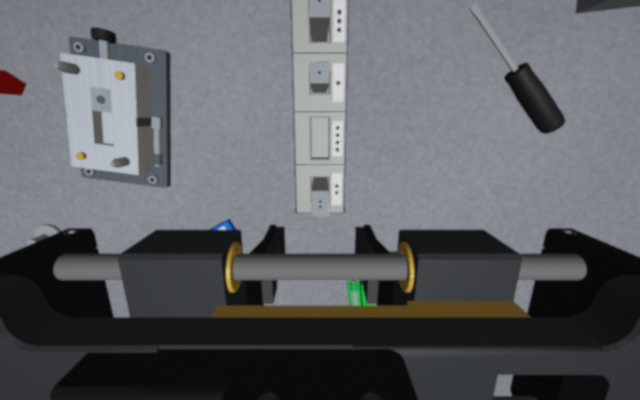

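The side view shows block2 standing in its own slot beside the empty four-dot slot, at the right height and with its label visible. The wrist view shows the same at (320,190). Next I'll measure the mould again now that its cavity is empty.

```bash
python3 -c "
from h import *
togo((500,-26.3,190),76.3)"
```

```text
t 12.83 tcp [ 431.4 -246.   194. ] xang -96.07 tilt 0.44 F [ 0.8 -0.4  0. ] w 43.2 q [ 0.74  0.07 -0.32  1.88  0.02  1.19 -1.27]
turn 7.63 | shift before turn [-225.8  -45.     3.6] | after turn (ideal down) [-229.7  -14.6    4. ]
```

```bash
python3 -m pendant '[[[-20,-4,0,0,0],[-32,-7,0,0,0],[-35,-7,0,0,0],[-35,-7,0,0,0],[-35,-7.5,0,0,0]]]'
python3 -m pendant '[[[-35,-7.5,0,0,0],[-23,-5,0,2,0],[-10,-2.5,0,3,0],[0,0,0,2.6,0],[0,0,0,0,0]]]'
python3 -m pendant '[[[0,0,0,0,0],[0,0,0,0,0],[0,0,0,0,0],[0,0,0,0,0],[0,0,0,0,0]]]'
python3 -c "
from h import *
togo((500,-26.3,190),76.3)
snap('w9'); w=load('w9')[0]
cv2.imwrite('pics/w9z.png',cv2.resize(w[60:240,230:410],None,fx=3.3,fy=3.3,interpolation=cv2.INTER_CUBIC))"
```

```text
clock: 13.25
tool_pos: [477.9, -90.8, 188.8]
orientation: [2.1, -2.336, -0.0]
force: [0.8, 0.8, 0.7]
width: 43.2
clock: 13.67
tool_pos: [500.3, -25.4, 188.6]
orientation: [1.941, -2.47, -0.001]
force: [-0.6, -0.0, 0.6]
width: 43.5
clock: 14.08
tool_pos: [500.4, -26.8, 189.2]
orientation: [1.941, -2.47, 0.0]
force: [0.9, -0.3, 0.1]
width: 43.5
t 14.08 tcp [500.4 -26.8 189.2] xang -103.69 tilt 0.0 F [ 0.9 -0.3  0.1] w 43.5 q [ 0.46  0.1  -0.53  1.86  0.05  1.19 -1.89]
turn 0.01 | shift before turn [-0.4  0.5 -0.8] | after turn (ideal down) [-0.4  0.5 -0.8]
```

View pics/w9z.png

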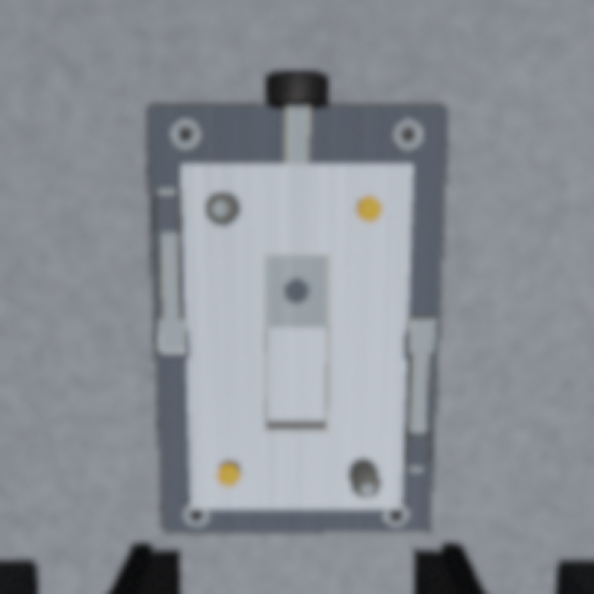

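```bash
cat > meas.py <<'E'
from h import *
def rect(mask,T,K,z):
    n,l,st,c=cv2.connectedComponentsWithStats(mask.astype(np.uint8)); i=1+st[1:,4].argmax()
    cn=max(cv2.findContours((l==i).astype(np.uint8),cv2.RETR_EXTERNAL,cv2.CHAIN_APPROX_NONE)[0],key=cv2.contourArea)
    P=np.array([ray(u,v,T,K,z)[:2] for u,v in cn[:,0]],np.float32)
    return cv2.minAreaRect(P), cv2.minAreaRect(cn), st[i]
E
python3 - <<'E'
from meas import *
p,d,T,K=load("w9"); W=cloud(d,T,K)
g=cv2.cvtColor(p,cv2.COLOR_BGR2GRAY); hsv=cv2.cvtColor(p,cv2.COLOR_BGR2HSV)
print("face z",np.nanmedian(W[120:180,320:330,2]))
m=(g>165); m[:100]=0;m[222:]=0;m[:,:280]=0;m[:,365:]=0
m=cv2.morphologyEx(m.astype(np.uint8),cv2.MORPH_OPEN,np.ones((9,9)))
print("face",rect(m,T,K,40))
mm=cv2.inRange(hsv,(12,110,80),(35,255,255)); mm[225:]=0; mm[:,:270]=0; mm[:,370:]=0; mm[:100]=0
n,l,st,c=cv2.connectedComponentsWithStats(mm); print(st[1:,4],c[1:])
L=[ray(*c[i],T,K,46) for i in range(1,n) if st[i,4]>8]
q=L[0]-L[1]; print(np.round(L,1),"dist",np.linalg.norm(q),"exp",np.hypot(84,44),"mid",(L[0]+L[1])/2,"ang",np.degrees(np.arctan2(q[1],q[0]))-np.degrees(np.arctan2(-44,84)))
# row/col profiles of face edges
print("cols r150",[(i,int(x)) for i,x in zip(range(280,292),g[165:175,280:292].mean(0))],[(i,int(x)) for i,x in zip(range(348,362),g[165:175,348:362].mean(0))])
print("rows",[(i,int(x)) for i,x in zip(range(104,116),g[104:116,335:350].mean(1))],[(i,int(x)) for i,x in zip(range(208,222),g[208:222,308:330].mean(1))])
E
```

```text
face z 38.1811724446855
face (((528.0241088867188, -33.26559829711914), (69.33558654785156, 108.1730728149414), 76.27352142333984), ((319.9999694824219, 161.5), (67.99998474121094, 102.99998474121094), -0.0), array([ 286,  110,   69,  104, 5830], dtype=int32))
[28 22] [[341.5        122.78571429]
 [298.90909091 203.09090909]]
[[563.5 -64.3  46. ]
 [493.4  -2.3  46. ]] dist 93.53129696529399 exp 94.82615672903758 mid [528.45797839 -33.31437746  46.        ] ang -13.857202106761754
cols r150 [(280, 111), (281, 111), (282, 112), (283, 112), (284, 113), (285, 119), (286, 139), (287, 166), (288, 181), (289, 186), (290, 189), (291, 191)] [(348, 193), (349, 192), (350, 190), (351, 183), (352, 164), (353, 132), (354, 126), (355, 146), (356, 156), (357, 158), (358, 155), (359, 143), (360, 122), (361, 109)]
rows [(104, 94), (105, 94), (106, 93), (107, 95), (108, 108), (109, 143), (110, 175), (111, 188), (112, 190), (113, 190), (114, 190), (115, 190)] [(208, 192), (209, 192), (210, 192), (211, 192), (212, 190), (213, 180), (214, 149), (215, 114), (216, 98), (217, 95), (218, 96), (219, 96), (220, 102), (221, 118)]
```

```bash
python3 -c "
from h import *
togo((531.7,280,170),77.4)"
```

```text
t 14.13 tcp [500.4 -26.7 189.2] xang -103.69 tilt 0.0 F [ 0.9  0.9 -0.7] w 43.5 q [ 0.46  0.1  -0.53  1.86  0.05  1.19 -1.89]
turn -1.09 | shift before turn [-305.4   42.2   19.2] | after turn (ideal down) [-306.2   36.4   19.2]
```

```bash
python3 -m pendant '[[[-20,3,0,0,0],[-32,4,0,0,0],[-35,5,0,0,0],[-35,5,0,0,0],[-35,5,0,0,0]]]'
python3 -m pendant '[[[-35,5,0,0,0],[-35,5,4,0,0],[-35,5,6,0,0],[-28,4,6,-1.1,0],[-15.4,1.2,3,0,0]]]'
python3 -m pendant '[[[0,0,0,0,0],[0,0,0,0,0],[0,0,0,0,0],[0,0,0,0,0],[0,0,0,0,0]]]'
python3 -c "
from h import *
togo((531.7,280,170),77.4)
snap('w10'); w=load('w10')[0]
cv2.imwrite('pics/w10z.png',cv2.resize(w[60:240,230:410],None,fx=3.3,fy=3.3,interpolation=cv2.INTER_CUBIC))"
```

```text
clock: 14.55
tool_pos: [516.2, 132.6, 189.4]
orientation: [-1.94, 2.471, -0.001]
force: [0.8, -0.4, -0.5]
width: 43.8
clock: 14.97
tool_pos: [530.3, 284.4, 169.5]
orientation: [-1.97, 2.446, 0.003]
force: [-0.0, 0.2, -0.5]
width: 43.5
clock: 15.38
tool_pos: [531.9, 278.9, 170.5]
orientation: [-1.962, 2.453, -0.001]
force: [-0.4, 0.5, 0.1]
width: 43.4
t 15.38 tcp [531.9 278.9 170.5] xang -102.68 tilt 0.05 F [-0.4  0.5  0.1] w 43.4 q [ 0.01  0.36 -0.7   1.65  0.25  1.22 -2.54]
turn -0.08 | shift before turn [-1.   0.4  0.5] | after turn (ideal down) [-1.   0.4  0.5]
```

View pics/w10z.png

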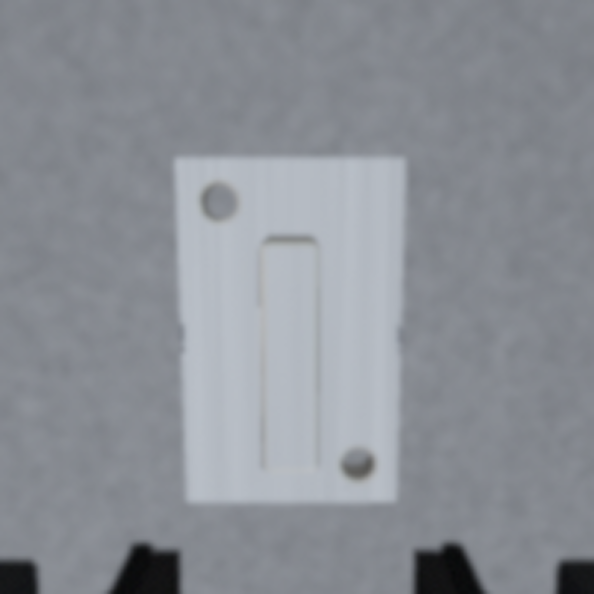

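```bash
python3 - <<'E'
from meas import *
p,d,T,K=load("w10"); W=cloud(d,T,K)
g=cv2.cvtColor(p,cv2.COLOR_BGR2GRAY).astype(np.uint8)
print("plate z",np.nanmedian(W[130:190,290:300,2]),"rib z",np.nanmedian(W[150:190,315:322,2]))
m=(g>160); m[:100]=0;m[222:]=0;m[:,:275]=0;m[:,365:]=0
m=cv2.morphologyEx(m.astype(np.uint8),cv2.MORPH_OPEN,np.ones((9,9)))
print("plate",rect(m,T,K,20))
print("rows",[(i,int(x)) for i,x in zip(range(102,114),g[102:114,300:340].mean(1))],[(i,int(x)) for i,x in zip(range(205,220),g[205:220,295:340].mean(1))])
print("cols",[(i,int(x)) for i,x in zip(range(278,292),g[175:185,278:292].mean(0))],[(i,int(x)) for i,x in zip(range(345,360),g[175:185,345:360].mean(0))])
# rib top from depth
m=(W[...,2]>55)&(W[...,2]<70)&(np.hypot(W[...,0]-561,W[...,1]-273)<60); print("rib",rect(m,T,K,64))
E
```

```text
plate z 19.158567119781765 rib z 63.193521732125205
plate (((561.4595336914062, 274.4713439941406), (70.04652404785156, 109.3588638305664), 77.41468048095703), ((318.0, 160.0), (104.0, 68.0), 90.0), array([ 284,  108,   69,  105, 6360], dtype=int32))
rows [(102, 138), (103, 138), (104, 137), (105, 138), (106, 143), (107, 158), (108, 176), (109, 184), (110, 185), (111, 185), (112, 185), (113, 185)] [(205, 181), (206, 183), (207, 184), (208, 184), (209, 184), (210, 183), (211, 177), (212, 160), (213, 145), (214, 138), (215, 137), (216, 137), (217, 137), (218, 137), (219, 136)]
cols [(278, 137), (279, 137), (280, 137), (281, 137), (282, 137), (283, 139), (284, 147), (285, 164), (286, 179), (287, 186), (288, 188), (289, 189), (290, 190), (291, 188)] [(345, 188), (346, 186), (347, 183), (348, 181), (349, 178), (350, 169), (351, 152), (352, 141), (353, 139), (354, 138), (355, 137), (356, 136), (357, 135), (358, 135), (359, 135)]
rib (((562.2780151367188, 274.14910888671875), (15.757004737854004, 62.513023376464844), 77.33512115478516), ((317.5, 167.5), (69.0, 17.0), 90.0), array([ 309,  133,   18,   70, 1249], dtype=int32))
```

```bash
python3 - <<'E'
from h import *
for n,z,t,b,l,r,rw in (("w9",40,109.0,214.2,286.1,352.5,170),("w10",20,107.15,212.0,284.85,350.6,180)):
    p,d,T,K=load(n); uc=(l+r)/2
    A=ray(uc,t,T,K,z);B=ray(uc,b,T,K,z);L=ray(l,rw,T,K,z);R=ray(r,rw,T,K,z)
    ex=T[:3,0]; ey=-T[:3,1]*[1,1,0]; ey/=np.linalg.norm(ey)
    cx=((L+R)/2)@ex; cy=((A+B)/2)@ey
    print(n,"len",np.linalg.norm(A-B),"wid",np.linalg.norm(L-R),"centre",np.round(ex*cx+ey*cy,2))
E
```

```text
w9 len 110.43895579290424 wid 69.95720365512878 centre [ 5.2788e+02 -3.2990e+01  4.0000e-02]
w10 len 110.14105830893003 wid 70.25546211641861 centre [5.6183e+02 2.7431e+02 3.0000e-02]
```

The wrist joint is at -2.54 of its -2.65 limit, so I'll take the half-turn grip, which leaves plenty of joint range.

```bash
python3 -m pendant '[[[0,0,0,-4,0],[0,0,0,-7,0],[0,0,0,-7,0],[0,0,0,-7,0],[0,0,0,-7,0]]]'
python3 -m pendant '[[[0,0,0,-7,0],[0,0,0,-7,0],[0,0,0,-7,0],[0,0,0,-7,0],[0,0,0,-7,0]]]'
python3 -m pendant '[[[0,0,0,-7,0],[0,0,0,-7,0],[0,0,0,-7,0],[0,0,0,-7,0],[0,0,0,-7,0]]]'
python3 -m pendant '[[[0,0,0,-7,0],[0,0,0,-7,0],[0,0,0,-7,0],[0,0,0,-7,0],[0,0,0,-7,0]]]'
python3 -m pendant '[[[0,0,0,-7,0],[0,0,0,-7,0],[0,0,0,-7,0],[0,0,0,-7,0],[0,0,0,-7,0]]]'
python3 -m pendant '[[[0,0,0,-6,0],[0,0,0,-2,0],[0,0,0,0,0],[0,0,0,0,0],[0,0,0,0,0]]]'
python3 -c "
from h import *
togo((561.7,274.4,41),77.4)"
```

```text
clock: 15.85
tool_pos: [531.6, 279.6, 170.5]
orientation: [-2.569, 1.808, -0.001]
force: [-0.8, 1.2, -0.9]
width: 43.6
clock: 16.27
tool_pos: [531.7, 279.6, 170.5]
orientation: [2.994, -0.952, 0.001]
force: [-0.3, -1.1, -0.1]
width: 43.4
clock: 16.68
tool_pos: [531.7, 279.5, 170.4]
orientation: [3.141, -0.008, 0.001]
force: [0.3, 0.1, -0.8]
width: 43.3
clock: 17.1
tool_pos: [531.7, 279.5, 170.4]
orientation: [2.998, 0.937, 0.001]
force: [0.4, -1.0, -1.0]
width: 43.4
clock: 17.52
tool_pos: [531.7, 279.5, 170.3]
orientation: [2.578, 1.795, 0.0]
force: [0.5, 0.5, 0.2]
width: 43.7
clock: 17.93
tool_pos: [531.5, 279.9, 170.3]
orientation: [2.453, 1.962, 0.0]
force: [0.5, -0.6, 0.4]
width: 43.3
t 17.93 tcp [531.5 279.9 170.3] xang 77.3 tilt 0.02 F [ 0.5 -0.6  0.4] w 43.3 q [ 0.36  0.59 -1.25  1.63  0.58  1.34  0.37]
turn -0.1 | shift before turn [  1.3  30.6 129.3] | after turn (ideal down) [  1.2  30.7 129.3]
```

```bash
python3 -m pendant '[[[0.3,7,5,0,0],[0.5,10,10,0,0],[0.5,9,15,0,0],[0,4.6,15,0,0],[0,0,10,0,0]]]'
python3 -m pendant '[[[0,0,0,0,0],[0,0,0,0,0],[0,0,0,0,0],[0,0,0,0,0],[0,0,0,0,0]]]'
python3 -c "
from h import *
togo((561.7,274.4,41),77.4)
snap('w11'); w=load('w11')[0]
cv2.imwrite('pics/w11z.png',w)"
```

```text
clock: 18.35
tool_pos: [562.3, 273.5, 111.8]
orientation: [-2.453, -1.962, 0.004]
force: [0.1, -0.7, -1.1]
width: 43.4
clock: 18.77
tool_pos: [561.6, 275.3, 115.9]
orientation: [2.451, 1.965, 0.002]
force: [-0.5, 0.6, 0.5]
width: 43.8
t 18.77 tcp [561.6 275.3 115.9] xang 77.45 tilt 0.06 F [-0.5  0.6  0.5] w 43.8 q [ 0.31  0.68 -1.18  1.63  0.65  1.28  0.37]
turn 0.05 | shift before turn [-0.9  0.3 74.9] | after turn (ideal down) [-0.9  0.3 74.9]
```

View pics/w11z.png

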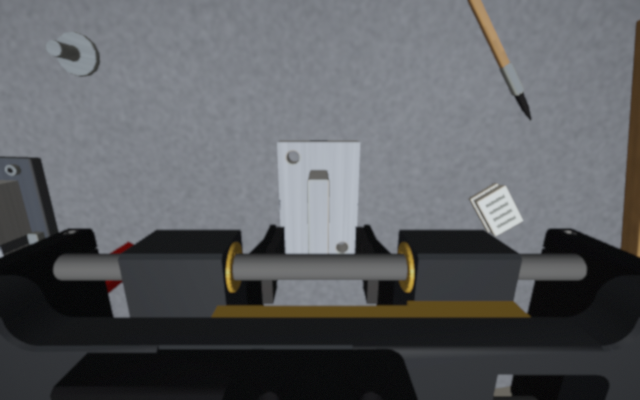

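```bash
python3 -m pendant '[[[-0.4,0,15,0,0],[0,0,20,0,0],[0,0,18,0,0],[0,0,12,0,0],[0,0,7,0,0]]]'
python3 -m pendant '[[[0,0,2,0,0],[0,0,0,0,0],[0,0,0,0,0],[0,0,0,0,0],[0,0,0,0,0]]]'
python3 -c "
from h import *
togo((561.7,274.4,41),77.4)"
```

```text
clock: 19.23
tool_pos: [560.7, 273.9, 41.1]
orientation: [-2.451, -1.965, 0.003]
force: [-0.4, 0.2, -0.7]
width: 43.4
clock: 19.65
tool_pos: [561.8, 274.9, 42.0]
orientation: [2.451, 1.965, 0.002]
force: [-0.4, 0.8, 0.7]
width: 43.3
t 19.65 tcp [561.8 274.9  42. ] xang 77.42 tilt 0.07 F [-0.4  0.8  0.7] w 43.3 q [ 0.27  0.75 -1.11  1.69  0.73  1.17  0.32]
turn 0.02 | shift before turn [-0.5 -0.   1. ] | after turn (ideal down) [-0.5 -0.   1. ]
```

```bash
python3 -m pendant '[[[-0.2,0,0.5,0,0.5],[0,0,0,0,1],[0,0,0,0,1],[0,0,0,0,1],[0,0,0,0,1]]]' 15
python3 -m pendant '[[[0,0,0,0,1],[0,0,0,0,1],[0,0,0,0,1],[0,0,0,0,1],[0,0,0,0,1]]]' 60
python3 -c "
from h import *
togo((561.7,274.4,41),77.4)"
```

```text
clock: 20.07
tool_pos: [561.4, 274.4, 40.7]
orientation: [2.451, 1.965, 0.0]
force: [-0.1, 0.1, 0.4]
width: 17.8
clock: 20.48
tool_pos: [561.4, 274.4, 40.7]
orientation: [-2.451, -1.965, -0.0]
force: [-0.8, -0.9, 1.1]
width: 15.8
t 20.48 tcp [561.4 274.4  40.7] xang 77.42 tilt 0.0 F [-0.8 -0.9  1.1] w 15.8 q [ 0.27  0.75 -1.11  1.69  0.73  1.17  0.32]
turn 0.02 | shift before turn [ 0.1  0.3 -0.3] | after turn (ideal down) [ 0.1  0.3 -0.3]
```

```bash
python3 -m pendant '[[[0,0,-4,0,1],[0,0,-10,0,1],[0,0,-18,0,1],[0,0,-25,0,1],[0,0,-25,0,1]]]'
python3 -m pendant '[[[0,0,-22,0,1],[0,0,-12,0,1],[0,0,-5,0,1],[0,0,0,0,1],[0,0,0,0,1]]]'
python3 -c "
from h import *
togo((527.8,-33.2,162),76.25)
snap('s12','side'); w=load('s12')[0]
cv2.imwrite('pics/s12z.png',cv2.resize(w[150:330,180:360],None,fx=3,fy=3))"
```

```text
clock: 20.9
tool_pos: [560.8, 274.1, 123.6]
orientation: [-2.451, -1.965, 0.002]
force: [0.5, 0.0, -4.4]
width: 15.4
clock: 21.32
tool_pos: [561.1, 273.8, 160.7]
orientation: [2.451, 1.965, -0.002]
force: [0.5, -0.4, -5.1]
width: 15.6
t 21.32 tcp [561.1 273.8 160.7] xang 77.42 tilt 0.07 F [ 0.5 -0.4 -5.1] w 15.6 q [ 0.33  0.63 -1.21  1.59  0.6   1.35  0.4 ]
turn 1.17 | shift before turn [-306.9   34.4   -1. ] | after turn (ideal down) [-306.2   40.6   -1.3]
```

View pics/s12z.png

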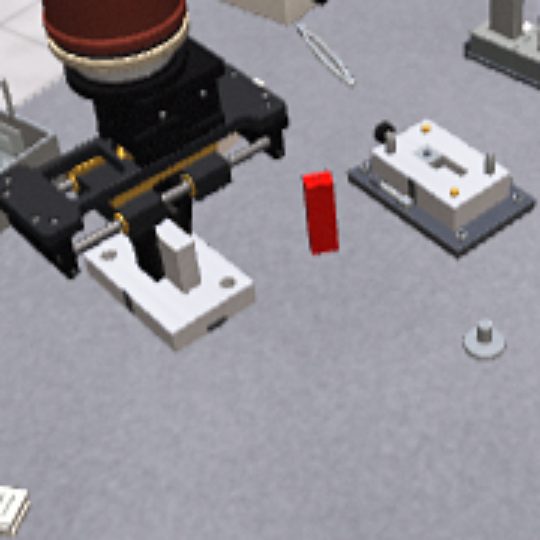

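```bash
python3 -m pendant '[[[-12,1.4,0,0,1],[-22,2.4,0,0,1],[-30,3.4,0,0,1],[-32,3.6,0,0,1],[-32,3.6,0,0,1]]]'
python3 -m pendant '[[[-32,3.6,0,0,1],[-32,3.6,0,0,1],[-32,3.6,0,0,1],[-30,3.4,0,0,1],[-26,2.8,0,0,1]]]'
python3 -m pendant '[[[-18,1.9,0,0,1],[-9.5,0.9,0,0.5,1],[0,0,0,0.7,1],[0,0,0,0,1],[0,0,0,0,1]]]'
python3 -m pendant '[[[0,0,0,0,1],[0,0,0,0,1],[0,0,0,0,1],[0,0,0,0,1],[0,0,0,0,1]]]'
python3 -c "
from h import *
togo((527.8,-33.2,120),76.25)"
```

```text
clock: 21.78
tool_pos: [546.5, 145.0, 160.1]
orientation: [-2.449, -1.965, 0.003]
force: [1.3, -0.8, -3.9]
width: 15.4
clock: 22.2
tool_pos: [529.9, -8.4, 160.4]
orientation: [-2.452, -1.963, 0.003]
force: [0.6, -0.6, -4.2]
width: 15.5
clock: 22.62
tool_pos: [527.7, -31.4, 161.5]
orientation: [-2.469, -1.941, -0.001]
force: [-0.1, -0.1, -4.0]
width: 15.6
clock: 23.03
tool_pos: [527.8, -32.9, 161.7]
orientation: [-2.471, -1.94, -0.0]
force: [-0.2, 0.1, -4.0]
width: 15.3
t 23.03 tcp [527.8 -32.9 161.7] xang 76.26 tilt 0.01 F [-0.2  0.1 -4. ] w 15.3 q [ 1.03  0.4  -1.26  1.81  0.41  1.23  0.98]
turn 0.01 | shift before turn [-0.4  0.  41.7] | after turn (ideal down) [-0.3  0.  41.7]
```

```bash
python3 -m pendant '[[[-0.3,0,8,0,1],[0,0,14,0,1],[0,0,16,0,1],[0,0,11,0,1],[0,0,5,0,1]]]'
python3 -m pendant '[[[0,0,0,0,1],[0,0,0,0,1],[0,0,0,0,1],[0,0,0,0,1],[0,0,0,0,1]]]'
python3 -c "
from h import *
togo((527.8,-33.2,106),76.25)
snap('s13','side'); snap('c13','scene');snap('w13')
w=load('s13')[0];c=load('c13')[0]
cv2.imwrite('pics/s13z.png',np.hstack([cv2.resize(w[150:250,270:370],(400,400),interpolation=cv2.INTER_CUBIC),cv2.resize(c[160:260,270:370],(400,400),interpolation=cv2.INTER_CUBIC)]))"
```

```text
clock: 23.45
tool_pos: [526.4, -33.6, 105.1]
orientation: [-2.47, -1.938, 0.003]
force: [-0.4, -0.8, -4.8]
width: 15.7
clock: 23.87
tool_pos: [528.2, -33.5, 108.3]
orientation: [2.471, 1.938, 0.001]
force: [-0.8, -1.0, -4.0]
width: 15.5
t 23.87 tcp [528.2 -33.5 108.3] xang 76.22 tilt 0.06 F [-0.8 -1.  -4. ] w 15.5 q [ 0.97  0.46 -1.2   1.87  0.48  1.14  0.93]
turn -0.03 | shift before turn [ 0.2 -0.4  2.3] | after turn (ideal down) [ 0.2 -0.4  2.3]
```

View pics/s13z.png

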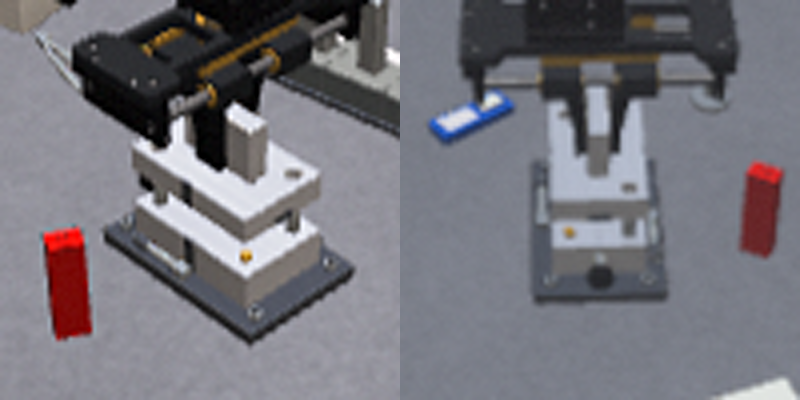

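View pics/w13.png

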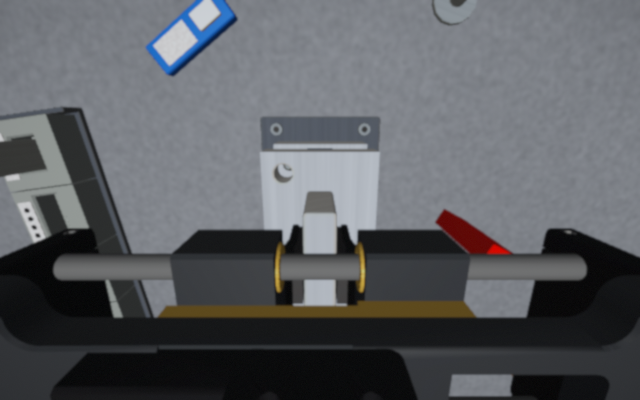

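```bash
python3 -c "
from h import *
p,d,T,K=load('w13')
cv2.imwrite('pics/w13z.png',cv2.resize(p[110:235,250:390],None,fx=5,fy=5,interpolation=cv2.INTER_CUBIC))
togo((527.8,-33.2,106),76.25)
"
```

```text
t 24.02 tcp [527.9 -33.6 107.9] xang 76.22 tilt 0.02 F [-0.9  0.3 -4.7] w 15.5 q [ 0.97  0.46 -1.2   1.87  0.48  1.14  0.93]
turn -0.03 | shift before turn [ 0.3 -0.2  1.9] | after turn (ideal down) [ 0.3 -0.2  1.9]
```

View pics/w13z.png

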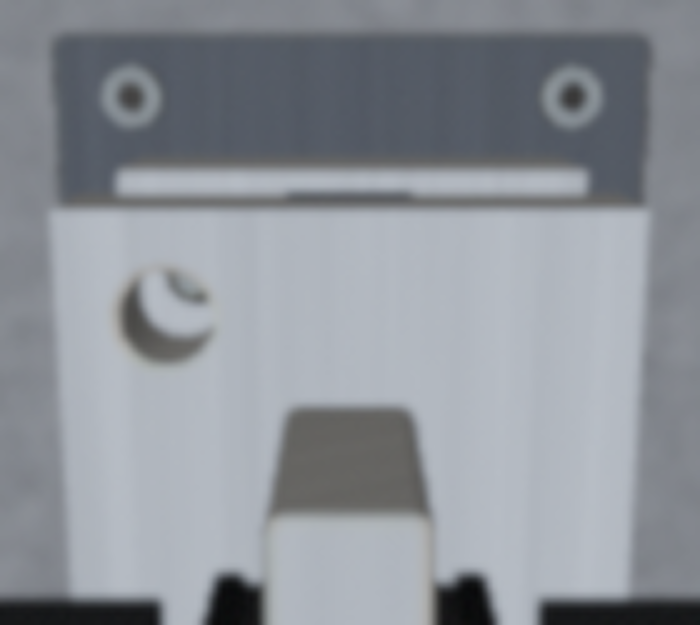

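```bash
python3 -m pendant '[[[0.2,-0.1,2,0,1],[0,0,2,0,1],[0,0,2,0,1],[0,0,2,0,1],[0,0,1,0,1]]]'
python3 -m pendant '[[[0,0,1,0,1],[0,0,1,0,1],[0,0,1,0,1],[0,0,1,0,1],[0,0,0,0,1]]]'
python3 -c "
from h import *
togo((527.8,-33.2,80.7),76.25)"
```

```text
clock: 24.43
tool_pos: [527.5, -33.3, 98.2]
orientation: [-2.471, -1.939, 0.001]
force: [0.5, 0.1, -5.6]
width: 15.3
clock: 24.85
tool_pos: [527.6, -33.3, 94.5]
orientation: [-2.472, -1.939, 0.0]
force: [-0.2, 0.8, -4.4]
width: 15.5
t 24.85 tcp [527.6 -33.3  94.5] xang 76.23 tilt 0.01 F [-0.2  0.8 -4.4] w 15.5 q [ 0.96  0.48 -1.18  1.88  0.5   1.12  0.92]
turn -0.02 | shift before turn [ 0.2  0.2 13.8] | after turn (ideal down) [ 0.1  0.2 13.8]
```

```bash
python3 -m pendant '[[[0,0,1,0,1],[0,0,1.2,0,1],[0,0,1.2,0,1],[0,0,1.2,0,1],[0,0,1,0,1]]]'
python3 -m pendant '[[[0,0,0.5,0,1],[0,0,0.5,0,1],[0,0,0,0,1],[0,0,0,0,1],[0,0,0,0,1]]]'
python3 -c "
from h import *
togo((527.8,-33.2,80.7),76.25)"
```

```text
clock: 25.27
tool_pos: [527.6, -33.3, 88.9]
orientation: [-2.472, -1.939, 0.0]
force: [0.2, -0.2, -4.8]
width: 15.7
clock: 25.68
tool_pos: [527.7, -33.2, 88.1]
orientation: [-2.472, -1.939, -0.0]
force: [-0.1, -0.4, -4.6]
width: 15.7
t 25.68 tcp [527.7 -33.2  88.1] xang 76.23 tilt 0.0 F [-0.1 -0.4 -4.6] w 15.7 q [ 0.95  0.49 -1.18  1.89  0.51  1.11  0.91]
turn -0.02 | shift before turn [0.1 0.1 7.4] | after turn (ideal down) [0.1 0.1 7.4]
```

```bash
python3 -m pendant '[[[0,0,0.7,0,1],[0,0,0.7,0,1],[0,0,0.7,0,1],[0,0,0.7,0,1],[0,0,0.7,0,1]]]'
python3 -m pendant '[[[0,0,0.6,0,1],[0,0,0.6,0,1],[0,0,0.6,0,1],[0,0,0.6,0,1],[0,0,0.6,0,1]]]'
python3 -m pendant '[[[0,0,0.6,0,1],[0,0,0.4,0,1],[0,0,0,0,1],[0,0,0,0,1],[0,0,0,0,1]]]'
python3 -c "
from h import *
togo((527.8,-33.2,80.7),76.25)"
```

```text
clock: 26.1
tool_pos: [527.8, -33.3, 84.9]
orientation: [2.472, 1.939, -0.0]
force: [-1.7, -0.3, 4.8]
width: 15.3
clock: 26.52
tool_pos: [527.8, -33.3, 81.8]
orientation: [2.472, 1.939, 0.0]
force: [-3.3, -0.9, 6.9]
width: 15.5
clock: 26.93
tool_pos: [527.9, -33.3, 81.0]
orientation: [2.472, 1.939, 0.0]
force: [-3.3, -0.8, 7.7]
width: 15.5
t 26.93 tcp [527.9 -33.3  81. ] xang 76.23 tilt 0.02 F [-3.3 -0.8  7.7] w 15.5 q [ 0.94  0.5  -1.17  1.9   0.52  1.1   0.9 ]
turn -0.02 | shift before turn [ 0.  -0.1  0.3] | after turn (ideal down) [ 0.  -0.1  0.3]
```

```bash
python3 -m pendant '[[[0,0,0.3,0,1],[0,0,0.3,0,1],[0,0,0.2,0,1],[0,0,0,0,1],[0,0,0,0,1]]]'
python3 -m pendant '[[[0,0,0.3,0,1],[0,0,0.2,0,1],[0,0,0,0,1],[0,0,0,0,1],[0,0,0,0,1]]]'
python3 -c "
from h import *
togo((527.8,-33.2,80.7),76.25)"
```

```text
clock: 27.35
tool_pos: [527.8, -33.3, 80.6]
orientation: [2.471, 1.939, -0.001]
force: [-6.7, -0.9, 14.4]
width: 15.7
clock: 27.77
tool_pos: [527.8, -33.3, 80.6]
orientation: [2.471, 1.938, -0.001]
force: [-9.8, -2.0, 22.8]
width: 15.6
t 27.77 tcp [527.8 -33.3  80.6] xang 76.22 tilt 0.07 F [-9.8 -2.  22.8] w 15.6 q [ 0.94  0.5  -1.17  1.9   0.52  1.1   0.9 ]
turn -0.03 | shift before turn [ 0.1 -0.1 -0.1] | after turn (ideal down) [ 0.1 -0.1 -0.1]
```

```bash
python3 -c "
from h import *
snap('s14','side'); snap('c14','scene'); snap('w14')
w=load('s14')[0];c=load('c14')[0]
cv2.imwrite('pics/s14z.png',np.hstack([cv2.resize(w[160:240,285:365],(400,400),interpolation=cv2.INTER_CUBIC),cv2.resize(c[170:250,280:360],(400,400),interpolation=cv2.INTER_CUBIC)]))
p=load('w14')[0]; cv2.imwrite('pics/w14z.png',cv2.resize(p[90:235,230:410],None,fx=4,fy=4,interpolation=cv2.INTER_CUBIC))
p,d,T,K=load('w14'); W=cloud(d,T,K)
m=(W[...,2]>50)&(W[...,2]<68)&(np.hypot(W[...,0]-500,W[...,1]+27)<40); print(np.median(W[m],0),m.sum(), np.linalg.lstsq(np.c_[W[m][:,:2]-np.median(W[m],0)[:2],np.ones(m.sum())],W[m][:,2],rcond=None)[0])
togo((527.8,-33.2,80.7),76.25)
"
```

```text
[494.21789817 -23.03802899  59.26429404] 7993 [ 2.30589000e-02 -1.52058753e-04  5.91249084e+01]
t 27.92 tcp [527.8 -33.3  80.6] xang 76.22 tilt 0.06 F [-9.7 -2.3 22.1] w 15.6 q [ 0.94  0.5  -1.17  1.9   0.52  1.1   0.9 ]
turn -0.03 | shift before turn [ 0.1 -0.  -0.1] | after turn (ideal down) [ 0.1 -0.  -0.1]
```

View pics/s14z.png

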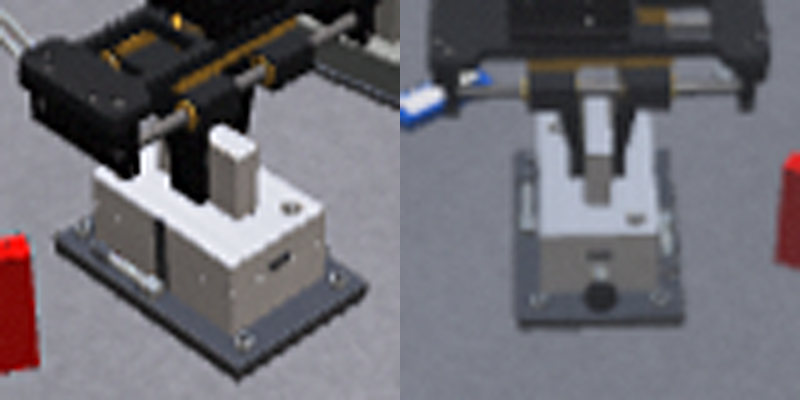

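View pics/w14z.png

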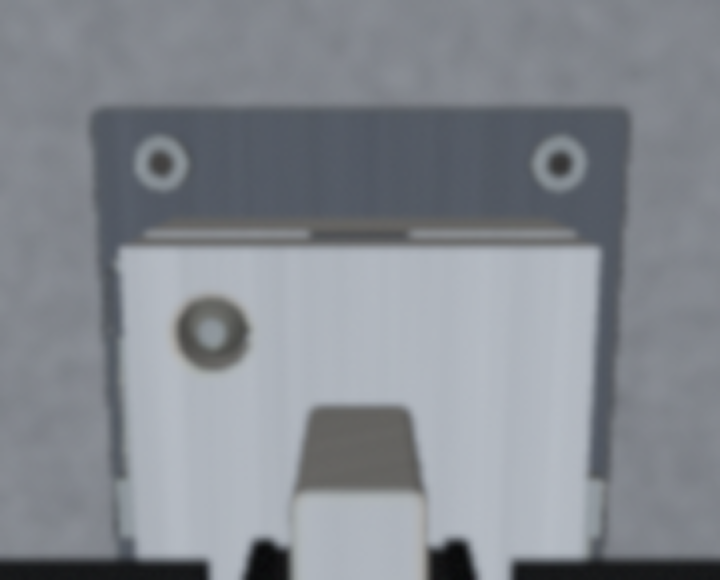

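```bash
python3 -c "
from h import *
for n,z in (('w13',87),('w14',60)):
    p,d,T,K=load(n); W=cloud(d,T,K); print(n,'cam',np.round(T[:3,3],1), 'camz axis',np.round(T[:3,2],3))
    W1=W[155:225,262:295].reshape(-1,3); k=np.abs(W1[:,2]-z)<6; A=W1[k]; c=np.median(A,0)
    print('plate slope',np.round(np.linalg.lstsq(np.c_[A[:,:2]-c[:2],np.ones(len(A))],A[:,2],rcond=None)[0],4),len(A))
    m=np.abs(W[...,2])<8; A=W[m]; c=np.median(A,0); print('table slope',np.round(np.linalg.lstsq(np.c_[A[:,:2]-c[:2],np.ones(len(A))],A[:,2],rcond=None)[0],4),len(A))
p,d,T,K=load('w14'); W=cloud(d,T,K)
for v in range(138,158): print(v,np.round(W[v,295],1),np.round(W[v,320],1),np.round(W[v,345],1),p[v,295],p[v,320])
"
```

```text
w13 cam [457.2 -16.2 252.4] camz axis [ 0.26  -0.063 -0.964]
plate slope [ 5.50000e-03 -7.00000e-04  8.65453e+01] 2012
table slope [ 1.500e-03 -6.000e-04 -6.461e-01] 128588
w14 cam [457.2 -15.7 225. ] camz axis [ 0.259 -0.064 -0.964]
plate slope [ 7.8000e-03 -1.6400e-02  5.9086e+01] 2164
table slope [ 0.0017 -0.001  -0.6697] 130425
138 [465.7 -36.8  10.8] [470.1 -18.7  11.8] [474.5  -0.6  11. ] [101  91  85] [100  90  83]
139 [466.4 -37.   11.2] [470.8 -18.9  10.9] [475.2  -0.8  11.5] [102  91  85] [100  90  84]
140 [467.1 -37.2  11.4] [471.6 -19.1  10.6] [476.   -0.9  11.2] [101  91  85] [100  89  83]
141 [467.8 -37.4  11. ] [472.2 -19.2  11.1] [476.6  -1.2  12.2] [101  91  85] [100  89  83]
142 [468.5 -37.6  11. ] [473.  -19.4  10.1] [477.4  -1.3  11.6] [101  91  85] [100  89  83]
143 [469.2 -37.8  10.9] [473.6 -19.6  11.4] [478.1  -1.4  11. ] [100  92  87] [100  91  86]
144 [469.9 -38.   11.1] [474.3 -19.7  11.9] [478.7  -1.7  12.5] [100  95  93] [100  96  93]
145 [470.1 -37.2  20.2] [474.3 -19.8  20.2] [478.5  -2.4  20.9] [99 99 99] [99 99 99]
146 [470.2 -36.5  28.4] [474.3 -19.8
[... 355 characters left out ...]
9  49.9] [478.2  -5.1  52.1] [110 110 110] [102 101 100]
151 [471.2 -34.3  56.4] [474.7 -19.9  56.6] [478.2  -5.5  56.9] [136 132 129] [136 133 130]
152 [471.5 -34.1  59.5] [475.  -19.9  59.5] [478.4  -5.8  59.5] [171 164 159] [173 167 161]
153 [472.1 -34.4  58.7] [475.6 -20.1  59.2] [479.   -5.9  59.6] [185 177 171] [187 180 174]
154 [472.6 -34.4  59.8] [476.2 -20.2  58.9] [479.6  -6.   59. ] [187 179 173] [190 182 176]
155 [473.2 -34.6  59.7] [476.7 -20.4  59.4] [480.2  -6.1  59.1] [188 180 174] [190 182 176]
156 [473.7 -34.7  59.9] [477.3 -20.5  58.7] [480.6  -6.3  60.4] [188 180 174] [190 182 177]
157 [474.3 -34.9  59.7] [477.8 -20.6  59.3] [481.2  -6.4  60.2] [188 180 174] [190 183 176]
```

```bash
python3 -m pendant '[[[0,-0.2,0.1,0,1],[0,-0.2,0.1,0,1],[0,0,0,0,1],[0,0,0,0,1],[0,0,0,0,1]]]'
python3 -c "
from h import *
togo((527.8,-33.2,80.7),76.25)"
```

```text
clock: 28.33
tool_pos: [527.8, -33.3, 80.6]
orientation: [2.471, 1.938, -0.0]
force: [-9.1, -2.1, 22.1]
width: 15.6
t 28.33 tcp [527.8 -33.3  80.6] xang 76.21 tilt 0.08 F [-9.1 -2.1 22.1] w 15.6 q [ 0.94  0.5  -1.17  1.9   0.52  1.09  0.9 ]
turn -0.04 | shift before turn [ 0.1 -0.1 -0.1] | after turn (ideal down) [ 0.1 -0.1 -0.1]
```

```bash
python3 -m pendant '[[[0,-0.1,0.2,0,1],[0,-0.1,0.2,0,1],[0,0,0,0,1],[0,0,0,0,1],[0,0,0,0,1]]]'
python3 -m pendant '[[[0,0,0,0,1],[0,0,0,0,1],[0,0,0,0,1],[0,0,0,0,1],[0,0,0,0,1]]]'
python3 -c "
from h import *
togo((527.8,-33.2,80.7),76.25)
snap('s15','side'); snap('c15','scene')
w=load('s15')[0]; cv2.imwrite('pics/s15z.png',cv2.resize(w[100:300,200:440],None,fx=3,fy=3,interpolation=cv2.INTER_CUBIC))
p,d,T,K=load('s15'); W=cloud(d,T,K); m=(np.hypot(W[...,0]-430,W[...,1]+244)<22)&(W[...,2]>80); print('block2 top z',np.median(W[m],0),m.sum())"
```

```text
clock: 28.75
tool_pos: [527.8, -33.3, 80.5]
orientation: [2.471, 1.938, -0.0]
force: [-10.0, -2.6, 27.5]
width: 15.5
clock: 29.17
tool_pos: [527.9, -33.3, 80.6]
orientation: [2.471, 1.938, -0.0]
force: [-11.0, -2.2, 26.5]
width: 15.3
t 29.17 tcp [527.9 -33.3  80.6] xang 76.21 tilt 0.1 F [-11.   -2.2  26.5] w 15.3 q [ 0.94  0.5  -1.17  1.9   0.52  1.09  0.9 ]
turn -0.04 | shift before turn [ 0.1 -0.1 -0.1] | after turn (ideal down) [ 0.1 -0.1 -0.1]
block2 top z [ 426.81527945 -240.00212958   92.04508736] 66
```

View pics/s15z.png

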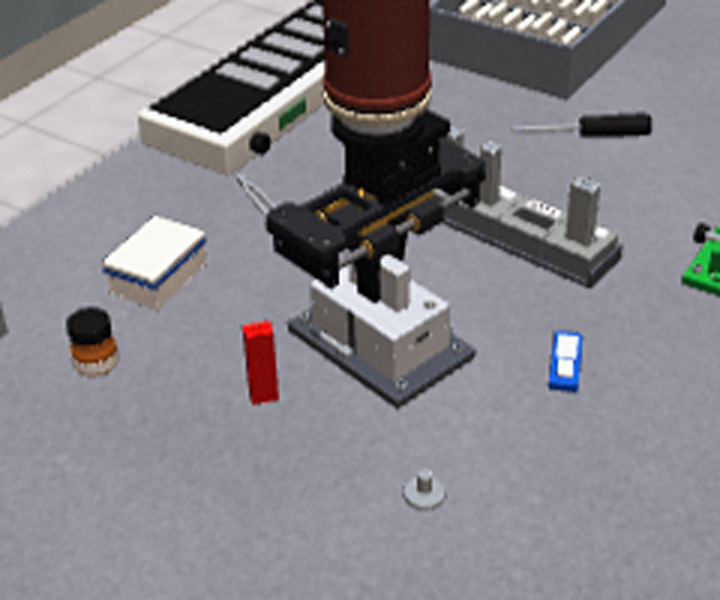

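View pics/c15.png

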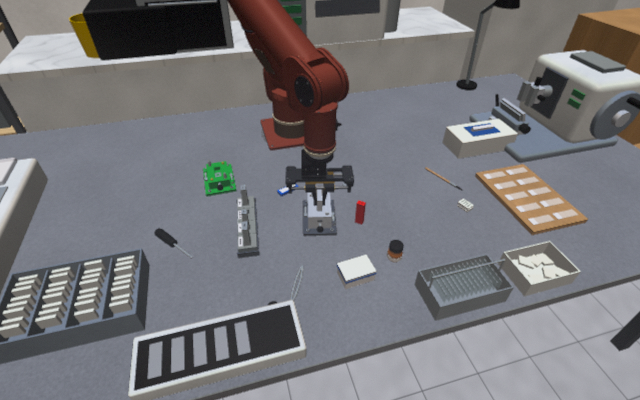

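The mould is shut in the side view at about (380,320) in the crop, with no gap between the halves. Block2 stands in its slot, and the bystanders are where they started. The downward push is steady at about 26.5 N, so I'm handing in.

```bash
python3 -c "
from rig import order
print(order.finish_job())
from h import *
togo((527.8,-33.2,80.7))"
```

```text
the job is handed in; nothing more can be done
None
the job is handed in; nothing more can be done
```

I put the setting block home in its two-dot slot, closed the mould, and handed the job in at about 29 s of the 67 s allowed, still pressing the cover shut.

- **Setting block:** I lifted it straight out of the lower half and lowered it into its slot until it met the floor, with a brief reaction of about 14 N. I let go only then. Its top later read about 92 mm against the nominal 94 mm, which is within the camera's accuracy.
- **Cover:** I gripped it by the rib with 60 N and slid it over both dowels with almost no resistance. I then pressed it against the lifters to a hard stop at tool height 80.6 mm, where 80.7 mm was expected. At hand-in the push was steady at about 26.5 N net, and the side view showed no gap between the halves.
- **Rest of the bench:** nothing else was touched or moved, judging by the final pictures.

**Checks that were less than perfect:**
- About 10–11 N of side force remained along x, and small sideways corrections did not relieve it.
- The cover sits about 0.5 mm off centre along the mould's length, within the hole play.
- The tool's tilt was about 0.1°.

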